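# Lock the examination lamp's arm pin with its spring cotter

## Task

The examination lamp's arm has just been set back in the fork of its desk base and its clevis pin is only part-way in. Push the pin fully home until its head meets the fork, then take the large brass-coloured spring cotter out of the blue kit stand, find the cross hole near the pin's far end by feel and push the cotter's straight leg down through it until the bowed leg snaps over the pin, and let go. Use no more than a thumb's force on the lamp (never over 30 N), and leave the other things on the desk where they are.

Things in the scene. Friction and masses are not known exactly. Their poses are not given: they have to be found in the camera images.
- lamp: White examination lamp, fixed to the desk; origin on the desk under the centre of its round base (170 mm across, 17 mm high). The arm tube leaves the fork along the lamp's +x, rises gently to 130 mm and ends in a lamp head, 125 mm across, resting on the desk 372 mm from the origin. The pin lies level along the lamp's y. Only the pin moves.
- fork (a point): Centre of the fork, on the pin's axis, 80 mm above the desk, with the lamp's axes. The fork's two cheeks, 10 mm thick and 32 mm wide, have their outer faces at y = -22 and +22 mm; their rounded tops reach 96 mm above the desk. The arm's aluminium eye sits between them.
- pin_head (a point): Centre of the outer face of the steel clevis pin's head, a disc 29 mm across and 8 mm thick on the fork's -y side, 80 mm above the desk; lamp's axes, moves with the pin. The head is pushed towards the lamp's +y. The pin cannot turn.
- pin_far (a point): Point on the pin's axis 66 mm from the head's outer face, lamp's axes, moves with the pin. The shank is 18 mm across. Its upright cross hole, 6.5 mm wide, runs through the axis; the pin was drilled by hand: the hole's middle lies anywhere within 8 mm of this point along y. The shank ends 10.75 mm past the hole, its last 3 mm tapered. Pin home: hole 6 to 22 mm clear of the +y cheek; pin drawn out: hole hidden in the fork.
- pin (a joint): How far the pin is drawn out of the fork, in m: 0 is home with the head against the -y cheek (a hard stop), 0.026 to 0.036 at the start. It slides stiffly (about 6 N) and stays where it is left.
- clip_coil (a point): Centre of the coil of the large brass-coloured spring cotter (R-shaped clip of 4.5 mm round wire, 79 mm long, about 40 g). Grip it here: the coil is a flat disc 22 mm across and 9 mm thick, gripped across its thickness, the clip's y. Clip's x: from straight to bowed leg; z: up along the straight leg, whose centre line lies 8.75 mm to -x of here. Stands loosely, nearly upright, in the stand's slot.
- clip_seat (a point): Point on the straight leg 46 mm below the coil's centre, clip's axes: it lies on the pin's axis when the cotter is home. The bowed leg bulges to 14 mm to +x of the leg here; its waist below springs out 4 mm to pass the pin (peak push about 10 to 15 N), then closes under it; its shoulder stops it. The clip's x-z plane must be square to the pin; the bowed leg may go on either side.
- clip_tip (a point): Lower end of the straight leg, cut square with a slight chamfer, 22 mm below the seat point, 68 mm below the coil's centre, clip's axes. The bowed leg ends level with it, 13 mm to +x.
- stand: Blue plastic kit stand, 150 x 56 x 45 mm high, fixed to the desk, origin under its centre. The large cotter stands in the middle slot (20 x 7 mm, 35 mm deep, along the stand's x), coil centre 78 mm above the desk; it is drawn straight up. At x = +42 mm stand two black hex keys, 98 mm high; at -45 mm a small steel cotter that belongs elsewhere.
- screwdriver: screwdriver, 170 mm long, lying on the desk; bystander
- spare_pin: spare steel clevis pin, 70 mm long, lying on the desk; bystander
- tumbler: red drinking flask with a black lid and loop, 74 mm across, 194 mm tall, upright; bystander
- sanitiser: hand sanitiser pump bottle, 55 mm across, 175 mm tall; bystander
- water: clear water bottle with a blue cap, 62 mm across, 200 mm tall; bystander
- stapler: black stapler, 135 mm long, 45 mm tall; bystander
- pen: black pen, 140 mm long, lying on the desk; bystander

How it is judged:
On the way, in this order (a step that is already met when the one before it is completed fails the run):
1. the pin is pushed home, its head against the fork (value of joint pin below 0.002 m), for 0.2 s.
2. with the pin home, the cotter's straight leg has entered the cross hole past the pin's middle (value of joint pin below 0.002 m and z of clip_tip in the frame of pin_head between -0.03 and 0 m and x of clip_tip in the frame of pin_head between -0.005 and 0.005 m and y of clip_tip in the frame of pin_head between 0.053 and 0.079 m), for 0.1 s.
At the end, for the whole second after the job is handed in: The pin is home (within 2 mm) and the spring cotter is snapped on and released: its straight leg stands in the cross hole, within about 11 degrees of upright, its seat point within 3 mm sideways and 4 mm in height of the pin's axis and 53 to 79 mm from the head's outer face (value of joint pin below 0.002 m and x of clip_seat in the frame of pin_head between -0.003 and 0.003 m and y of clip_seat in the frame of pin_head between 0.053 and 0.079 m and z of clip_seat in the frame of pin_head between -0.004 and 0.004 m and angle between the z axis of clip_seat and the z axis of pin_head, either way round below 0.2 rad); the robot touches nothing.
It fails at once if the lamp, its pin or the cotter on it is pushed with more than 30 N (contact force between lamp and anything else above 30 N).
It fails at once if another thing on the desk is shoved more than 30 mm (distance of any of screwdriver, spare_pin, tumbler, sanitiser, water, stapler, pen from where it was at the start of the episode above 0.03 m).
It also fails if it takes over 67 s, if anything falls off the work surface, if the arm or the gripper's body presses on something with over 40 N, if the wrist force passes 120 N, or if a joint passes its speed limit or range.

## Robot

A 6-joint arm with a two-finger parallel gripper is mounted at the origin on the work surface. World frame = base frame: x ahead of the robot, y to its left, z up, the work surface at z = 0. Lengths are in m, angles in rad, forces in N, time in s.
With the tool pointing down it reaches from about 0.275 to 0.975 m from the base axis. Payload 8.4 kg.
Tool frame: the origin (TCP) lies at the very end of the fingers, on their centre line; the grasp point (between the pads) lies 19 mm behind it; x points along the fingers, z is the direction in which the jaws open and shut, and the axes are right-handed (so a half turn about x gives the same grasp; the last joint's range is limited). The gripper opens to 92 mm and grips with 3 to 60 N. Pads are 20 mm wide; open, the fingers measure 128 mm over their backs; the gripper's body (75 mm by 189 mm) begins 69 mm behind the grasp point.
Start: joints at [-1.24, 0.353, 1.633, -0, 1.155, -0.002], TCP at [0.204, -0.591, 0.215] pointing down, gripper open.
Joint ranges: [-2.63, 2.63], [-0.92, 2.1], [0.06, 2.66], [-1.3, 4.44], [0, 2.69], [-3.02, 3.02]. Speed limits (rad/s): [2.22, 2.22, 2.79, 3.14, 3.14, 3.14].

## Interface

Orientations are given as a unit quaternion [x, y, z, w].
In Python, from plant import manip, viewer, workorder, models gives the robot as it stands. The module is installed in compiled form; this text tells all that it offers.
- The arm moves only by the shell command python3 -m creep 'ROWS' [FORCE]. ROWS is JSON, a list of rows, each a list of 7 numbers: the turn, a rotation vector about the world's x, y, z scaled (see below), then the shift along the world's x, y, z scaled (see below), then the opening, from 0 (shut) to 1 (fully open). In form: [[rx, ry, rz, x, y, z, jaw], ...]. A call has 1 to 12 rows; each row is the pose to reach, as a shift and turn from the pose commanded when the call began, turning the shorter way round; what a row does not reach only later rows make up. The controller multiplies each number of a shift by 50 cm and each number of a turn by 180 degrees. A row lasts 1/10 s, in which the tool goes at most 50 mm and 8.59 degrees, less where a joint would pass 70% of its speed; a pose out of reach is approached as far as the arm can. A call with a number of a shift or a turn outside -1 to 1 is refused whole. A call with a gripper value outside its range is refused whole. The fingers move at their own pace and stop on an object; FORCE is the grip in N (left out, the last holds). Time passes only in rows, so rows that repeat a pose let the fingers close. It gives the time, the measured TCP pose, the force and the opening at its end, in the units of the state.
- manip.get_state(): the state, without advancing time (a new reading comes with each control period).
- viewer.grab_frame(name): name is "scene" or "top" or "wrist"; returns a dict with "pixels" (420x560x3 uint8, red, green, blue), "intrinsics" (3x3 intrinsics, pixels), "R" (3x3) and "t" (3): a world point X has camera coordinates R X + t; the wrist camera has in their place "hand_eye" (4x4, takes a point from camera to tool coordinates, whose origin is the TCP and whose axes are the tool frame's). Camera axes: x right, y down, z forward; pixel columns grow to the right and rows downward; lengths in m; the calibration is good to about 2 mm. A picture is of the moment at which its call begins: read the wrist's pose just before it. There is no depth.
- workorder.finish_job(): hands the job in, once; it reports no verdict.
Trained networks look in a picture, given as the dict that the camera call returned (one of the last four; its "shot" number tells which), for a name from the list of things; names that differ only in an ending like _2 or _b are one class to them, and where a whole thing is asked for, a point or a joint stands for the part that bears it (a point fixed in the world has none). Each returns a list of dicts, best first, with "p" (0 to 1); they miss things now and then, are a little off and sometimes report something else, mostly with a low value. They report only what shows in the picture. A call takes as long as a camera call.
- models.search_frame(picture, target): "at" ([x, y, z] in m, in world coordinates, good to about 4 mm: the middle of the surface that is visible of it).
The state is a dict: "t": time; "qpos": joint angles; "dq": joint speeds; "tau": joint torques, N m; "tool_pos": TCP position; "orientation": TCP orientation; "contact_force": force on the tool from outside, world axes, zero at the start; "wrist_torque": the same for the moment, N m; "gripper_width": finger opening in m.
Only numpy, scipy, OpenCV 4.12 (cv2) and the standard library are available. Lean on these libraries where they do the work, as an engineer would, in place of code of your own. Each camera call takes 0.05 s, during which the arm holds its last target.

## Working session

There is one attempt and no reset: what is moved stays moved. The work goes in short steps, Python scripts to look and compute and a shell command to move; the robot and the scene stay as the last step left them, time stands still between calls to the robot, and variables do not carry over. Pictures are saved under pics/ and viewed, and the job is handed in when it is done.

```bash
ls; mkdir -p pics; cat > h.py <<'E'
import numpy as np, cv2
from plant import manip, viewer, workorder, models
from scipy.spatial.transform import Rotation as Rn
def save(p,n): cv2.imwrite('pics/'+n+'.png',cv2.cvtColor(p['pixels'],cv2.COLOR_RGB2BGR))
E
python3 - <<'E'
from h import *
s=manip.get_state(); print({k:np.round(v,4).tolist() for k,v in s.items()})
for c in ['scene','top','wrist']:
    p=viewer.grab_frame(c); save(p,c+'0')
    print(c,{k:np.round(p[k],3).tolist() for k in p if k not in('pixels',)})
    for n in ['lamp','pin_head','clip_coil','clip_tip','stand','pin_far','fork']:
        try: print(n,[(np.round(r['at'],3).tolist(),round(r['p'],2)) for r in models.search_frame(p,n)[:2]])
        except Exception as e: print(n,e)
E
```

```text
pics
{'t': 0.0, 'qpos': [-1.2404, 0.3536, 1.6341, -0.0, 1.1552, -0.0024], 'dq': [-0.0011, 0.0002, -0.0001, 0.0013, 0.0014, -0.0019], 'tau': [-0.0011, -59.3841, -33.4214, 0.0694, 0.0233, -0.0001], 'tool_pos': [0.204, -0.5902, 0.2139], 'orientation': [0.4106, 0.5763, -0.41, 0.5755], 'contact_force': [-0.3198, 0.5373, 0.7781], 'wrist_torque': [0.0081, -0.0005, 0.0108], 'gripper_width': 0.0919}
scene {'intrinsics': [[411.389, 0.0, 281.1], [0.0, 411.389, 203.643], [0.0, 0.0, 1.0]], 'R': [[-0.766, 0.643, 0.022], [0.342, 0.435, -0.833], [-0.545, -0.63, -0.553]], 't': [0.346, -0.135, 1.559], 'shot': 1}
lamp [([0.868, 0.171, 0.04], 0.65)]
pin_head []
clip_coil [([0.567, 0.322, 0.007], 0.24)]
clip_tip []
stand [([0.454, -0.279, 0.039], 0.67)]
pin_far []
fork [([0.868, 0.172, 0.039], 0.72)]
top {'intrinsics': [[533.626, 0.0, 282.331], [0.0, 533.626, 219.285], [0.0, 0.0, 1.0]], 'R': [[0.011, -1.0, 0.005], [-0.991, -0.011, -0.135], [0.135, -0.004, -0.991]], 't': [0.015, 0.502, 1.777], 'shot': 2}
lamp []
pin_head [([0.604, 0.039, 0.089], 0.44), ([0.292, -0.463, 0.021], 0.42)]
clip_coil []
clip_tip [([0.292, -0.464, 0.021], 0.72)]
stand [([0.427, -0.296, 0.046], 0.63)]
pin_far [([0.605, 0.042, 0.09], 0.4), ([0.638, 0.125, 0.022], 0.37)]
fork [([0.642, 0.124, 0.02], 0.9)]
wrist {'intrinsics': [[316.786, 0.0, 275.429], [0.0, 316.786, 210.906], [0.0, 0.0, 1.0]], 'hand_eye': [[0.001, -0.253, 0.968, -0.17], [-0.0, -0.968, -0.253, 0.071], [1.0, -0.0, -0.001, 0.0], [0.0, 0.0, 0.0, 1.0]], 'shot': 3}
lamp []
pin_head []
clip_coil []
clip_tip []
stand []
pin_far []
fork []
```

View pics/scene0.png

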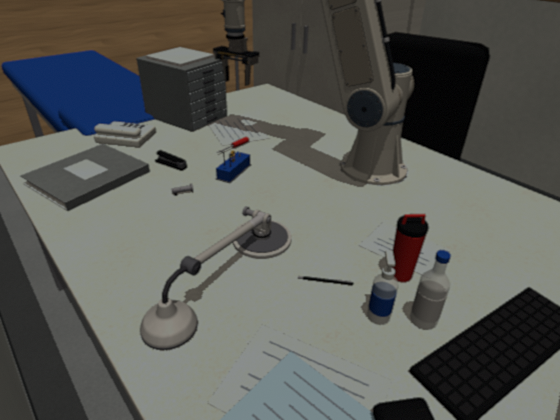

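View pics/top0.png

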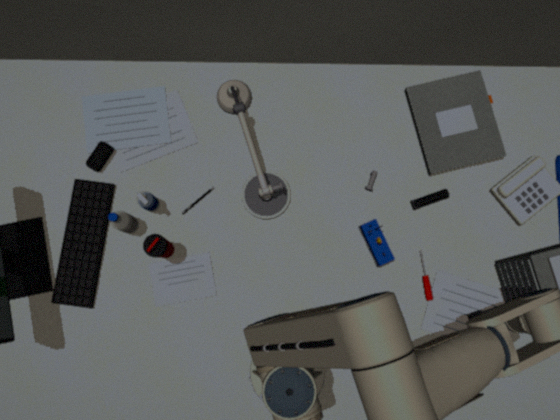

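View pics/wrist0.png

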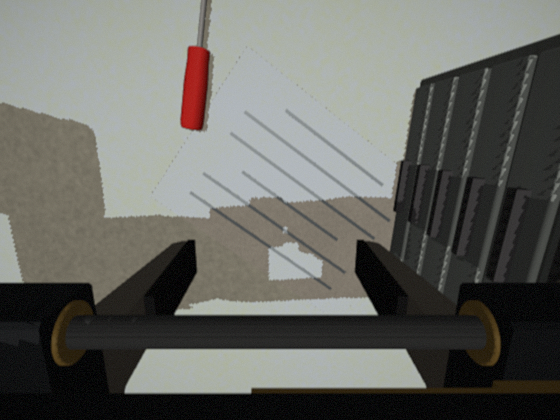

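```bash
cat >> h.py <<'E'
def ray(p,uv,z):
    K=p['intrinsics'];d=np.linalg.inv(K)@np.array([uv[0],uv[1],1.])
    R,t=np.array(p['R']),np.array(p['t']); C=-R.T@t; d=R.T@d
    return C+d*(z-C[2])/d[2]
def fixw(p,s):
    H=np.array(p['hand_eye']);Rt=Rn.from_quat(s['orientation']).as_matrix();T=np.eye(4);T[:3,:3]=Rt;T[:3,3]=s['tool_pos']
    M=np.linalg.inv(T@H); p=dict(p); p['R']=M[:3,:3];p['t']=M[:3,3];return p
def proj(p,X):
    c=np.array(p['R'])@np.array(X)+np.array(p['t']);q=np.array(p['intrinsics'])@c;return q[:2]/q[2]
def crop(p,n,u0,v0,u1,v1,k):
    im=cv2.cvtColor(p['pixels'],cv2.COLOR_RGB2BGR)[v0:v1,u0:u1]
    im=cv2.convertScaleAbs(im,alpha=1.5,beta=10)
    cv2.imwrite('pics/'+n+'.png',cv2.resize(im,None,fx=k,fy=k,interpolation=cv2.INTER_CUBIC))
E
python3 - <<'E'
from h import *
import cv2
p=viewer.grab_frame('top')
crop(p,'top1',205,70,305,225,4)
crop(p,'top1s',340,200,420,280,7)
q=viewer.grab_frame('scene')
crop(q,'sc1',130,190,300,355,4)
print(ray(p,(266,196),.017),ray(p,(234,97),.03))
E
```

```text
[0.58470875 0.07747728 0.017     ] [0.93364375 0.19458602 0.03      ]
```

View pics/top1.png

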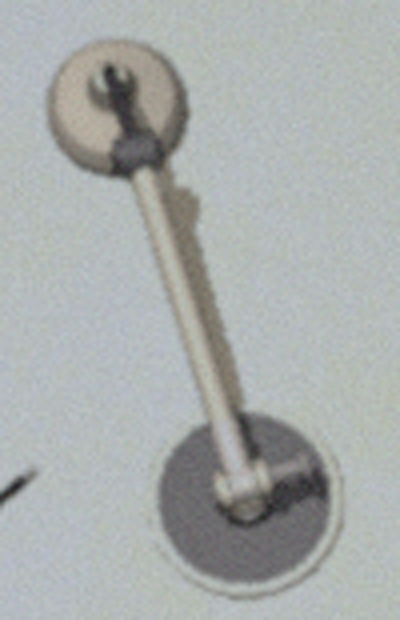

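View pics/top1s.png

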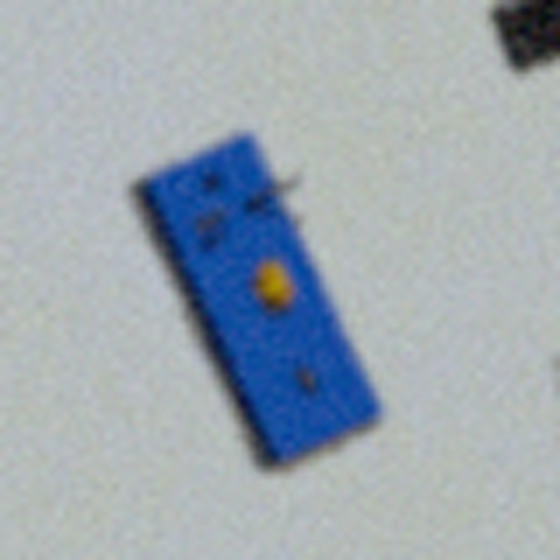

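View pics/sc1.png

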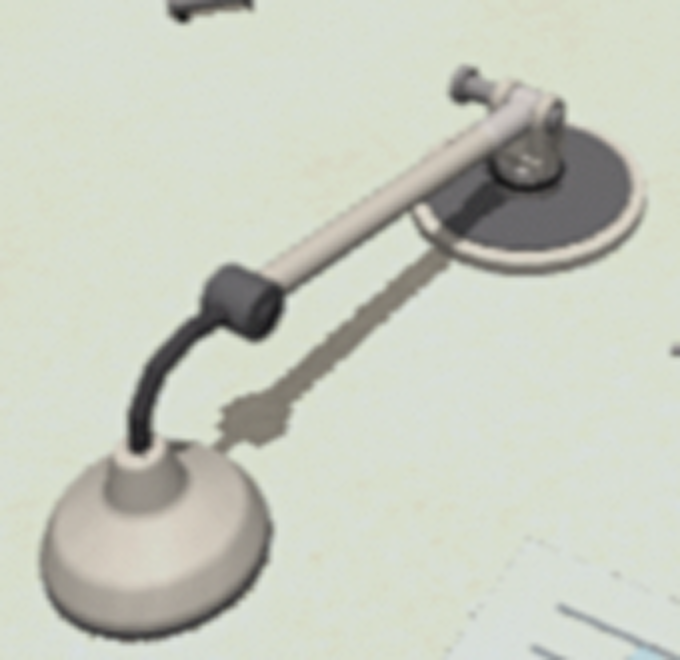

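```bash
python3 - <<'E'
from h import *
p=viewer.grab_frame('top'); s=manip.get_state()
b=ray(p,(267.5,196),.015);h=ray(p,(234.5,96.8),.03)
print('base',b,'head',h,np.linalg.norm((h-b)[:2]),np.degrees(np.arctan2(h[1]-b[1],h[0]-b[0])))
print('forktop',ray(p,(205+243/4,70+485/4),.096), 'pinhead',ray(p,(205+310/4,70+475/4),.09))
q=viewer.grab_frame('scene')
# scene: pin head face ~ (130+460/4,190+88/4)
print('scene head',ray(q,(130+462/4,190+86/4),.08),'shank end',ray(q,(130+556/4,190+118/4),.08),'lamp hd',ray(q,(130+155/4,190+560/4),.03))
st=[ray(p,(340+a/7,200+c/7),.045) for a,c in((148,182),(245,133),(379,412),(275,467))]
print(np.round(st,3),np.mean(st,0)); e=st[3]-st[0];print(np.degrees(np.arctan2(e[1],e[0])),np.linalg.norm(e)); e=st[2]-st[1];print(np.degrees(np.arctan2(e[1],e[0])),np.linalg.norm(e))
print('coil',ray(p,(340+275/7,200+287/7),.085))
print('hex',ray(p,(340+262/7,200+205/7),.085),'small',ray(p,(340+306/7,200+380/7),.06))
print(Rn.from_quat(s['orientation']).as_matrix().round(3))
E
```

```text
base [0.58512976 0.07235969 0.015     ] head [0.93439688 0.19284941 0.03      ] 0.36946622588280326 19.033344937547792
forktop [0.58636019 0.07636051 0.096     ] pinhead [0.59656584 0.02117053 0.09      ]
scene head [0.61228582 0.03181738 0.08      ] shank end [0.58431437 0.10301912 0.08      ] lamp hd [0.95847185 0.23037919 0.03      ]
[[ 0.481 -0.245  0.045]
 [ 0.505 -0.292  0.045]
 [ 0.371 -0.355  0.045]
 [ 0.345 -0.305  0.045]] [ 0.4254775  -0.29925653  0.045     ]
-156.46526118472124 0.1485097966334305
-155.01386539484102 0.14757382896460747
coil [ 0.42685925 -0.2983407   0.085     ]
hex [ 0.46550014 -0.2927563   0.085     ] small [ 0.3851913  -0.31711154  0.06      ]
[[ 0.     0.945  0.327]
 [ 0.     0.327 -0.945]
 [-1.     0.     0.   ]]
```

```bash
python3 -m creep '[[0,0,0,0.4,0.6,0,1],[0,0,0,0.4,0.6,0,1],[0,0,0,0.4,0.6,0,1],[0,0,0,0.4,0.6,0,1],[0,0,0,0.4,0.6,0,1],[0,0,0,0.4,0.6,0,1],[0,0,0,0.4,0.6,0,1],[0,0,0,0.4,0.6,0,1],[0,0,0,0.4,0.6,0,1],[0,0,0,0.4,0.6,0,1]]'
python3 - <<'E'
from h import *
s=manip.get_state();p=fixw(viewer.grab_frame('wrist'),s);save(p,'w1');print(s['t'],s['tool_pos'])
for n in ['clip_coil','stand']: print(n,[(np.round(r['at'],3).tolist(),round(r['p'],2)) for r in models.search_frame(p,n)[:3]])
E
```

```text
t: 2.4
tool_pos: [0.4039, -0.2914, 0.2146]
orientation: [0.41, 0.576, -0.41, 0.576]
contact_force: [-0.5, -0.4, -0.2]
gripper_width: 0.0922
2.4 [ 0.40393634 -0.29136033  0.2146496 ]
clip_coil [([0.436, -0.297, 0.09], 0.69)]
stand [([0.438, -0.298, 0.044], 0.83)]
```

View pics/w1.png

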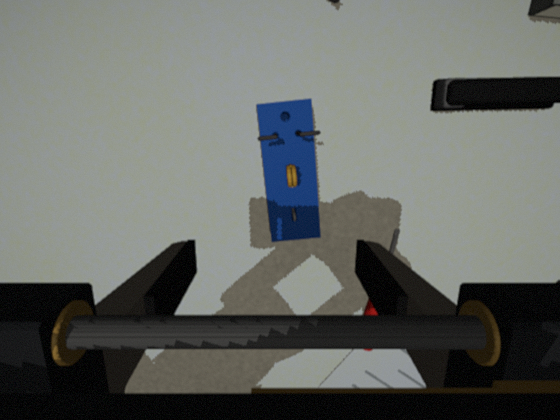

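```bash
python3 - <<'E'
from h import *
s=manip.get_state();p=fixw(viewer.grab_frame('wrist'),s);crop(p,'w1c',240,80,340,260,4)
c=ray(p,(292,176),.085);print('coil',c)
st=[ray(p,x,.045) for x in((257,104),(312,98),(321,237),(273,242))];print(np.round(st,3),np.mean(st,0))
for i,j in((3,0),(2,1)):
  e=st[j]-st[i];print(np.degrees(np.arctan2(e[1],e[0])),np.linalg.norm(e))
E
python3 -m creep '[[0,0,0,0.4,0.68,0,0],[0,0,0,0.4,0.68,0,0],[0,0,0,0.4,0.68,0,0],[0,0,0,0.4,0.68,0,0],[0,0,0,0.4,0.68,0,0],[0,0,0,0.4,0.68,0,0],[0,0,0,0.4,0.68,0,0],[0,0,0,0.4,0.68,0,0],[0,0,0,0.4,0.68,0,0],[0,0,0,0.4,0.68,0,0],[0,0,0,0.4,0.68,0,0]]'
python3 - <<'E'
from h import *
s=manip.get_state();p=fixw(viewer.grab_frame('wrist'),s);save(p,'w2');print(s['t'],s['tool_pos'])
for n in ['pin_head','pin_far']: print(n,[(np.round(r['at'],3).tolist(),round(r['p'],2)) for r in models.search_frame(p,n)[:3]])
E
```

```text
coil [ 0.43397881 -0.29825594  0.085     ]
[[ 0.487 -0.244  0.045]
 [ 0.511 -0.295  0.045]
 [ 0.374 -0.357  0.045]
 [ 0.351 -0.307  0.045]] [ 0.4307013  -0.30046264  0.045     ]
25.079260628940602 0.15008335894834487
24.531581118531946 0.149693845359011
t: 3.7
tool_pos: [0.6036, 0.0478, 0.2143]
orientation: [0.41, 0.576, -0.411, 0.575]
contact_force: [-0.4, -0.1, -0.3]
gripper_width: 0.0059
3.7 [0.60355426 0.04781161 0.21428514]
pin_head [([0.607, 0.042, 0.088], 0.96)]
pin_far [([0.608, 0.037, 0.085], 0.71)]
```

View pics/w1c.png

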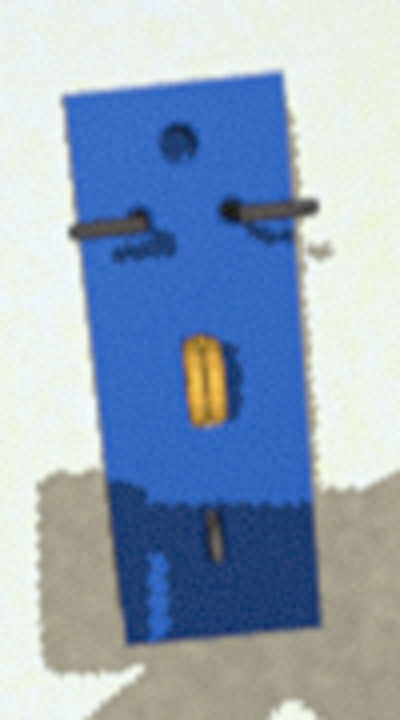

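View pics/w2.png

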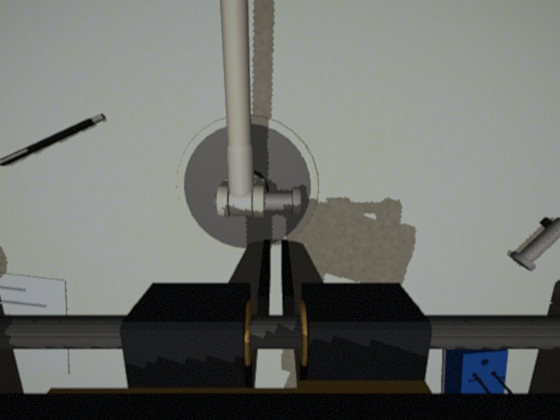

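```bash
python3 - <<'E'
from h import *
s=manip.get_state();p=fixw(viewer.grab_frame('wrist'),s);crop(p,'w2c',170,100,330,260,5)
print(Rn.from_quat(s['orientation']).as_matrix().round(4))
print('base',ray(p,(248.5,182),.017))
for z in (.08,.09): print('cheekL',ray(p,(217,200),z),'cheekR',ray(p,(265,200),z),'hd',ray(p,(301,200),z))
L=np.array([np.cos(np.radians(19)),np.sin(np.radians(19)),0]);Y=np.array([-L[1],L[0],0])
for o in ((.585,.073),(.59,.073),(.595,.074)):
  o=np.array([*o,0])
  print(o,'base edge',proj(p,o+[0,0,.017]).round(1),'cheek+22',proj(p,o+.022*Y+[0,0,.08]).round(1),'cheek-22',proj(p,o-.022*Y+[0,0,.08]).round(1),'tube',proj(p,o+.15*L+[0,0,.1]))
E
```

```text
[[-1.000e-04  9.457e-01  3.249e-01]
 [-2.000e-04  3.249e-01 -9.457e-01]
 [-1.000e+00 -1.000e-04  1.000e-04]]
base [0.60269827 0.08074697 0.017     ]
cheekL [0.58718763 0.10295352 0.08      ] cheekR [0.60257254 0.05815229 0.08      ] hd [0.61410992 0.02455515 0.08      ]
cheekL [0.58993101 0.10189312 0.09      ] cheekR [0.60481174 0.05856007 0.09      ] hd [0.61597103 0.02606393 0.09      ]
[0.585 0.073 0.   ] base edge [250.2 198. ] cheek+22 [223.2 211.6] cheek-22 [267.4 211.5] tube [238.4071331   39.92747526]
[0.59  0.073 0.   ] base edge [251.5 194.1] cheek+22 [224.6 207. ] cheek-22 [269.  206.9] tube [240.23516544  33.49421571]
[0.595 0.074 0.   ] base edge [252.  189.9] cheek+22 [225.1 202. ] cheek-22 [269.6 202. ] tube [240.8984215   26.55287246]
```

View pics/w2c.png

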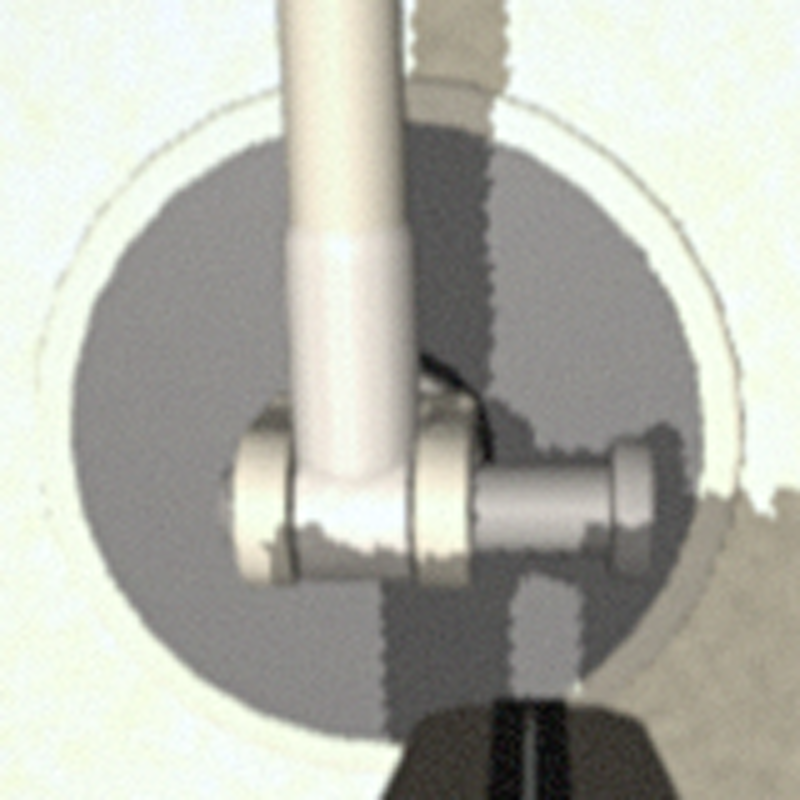

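```bash
python3 -m creep '[[0,0,0,0.049,-0.125,0,0],[0,0,0,0.049,-0.125,0,0],[0,0,0,0.049,-0.125,-0.1,0],[0,0,0,0.049,-0.125,-0.2,0],[0,0,0,0.049,-0.125,-0.296,0],[0,0,0,0.049,-0.125,-0.296,0],[0,0,0,0.049,-0.125,-0.296,0]]' 50
python3 - <<'E'
from h import *
s=manip.get_state();p=fixw(viewer.grab_frame('wrist'),s);save(p,'w3');print(s['t'],s['tool_pos'],s['gripper_width'],s['contact_force'])
q=viewer.grab_frame('scene');crop(q,'s3',170,150,330,270,5)
E
```

```text
t: 4.6
tool_pos: [0.6284, -0.0136, 0.067]
orientation: [0.41, 0.576, -0.411, 0.575]
contact_force: [0.7, -0.1, 2.0]
gripper_width: 0.0002
4.6 [ 0.62842975 -0.01355075  0.06696158] 0.00017722031996289978 [ 0.70459742 -0.14658706  2.02895618]
```

View pics/w3.png

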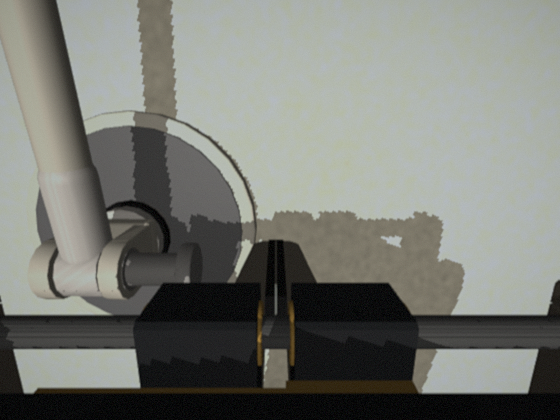

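View pics/s3.png

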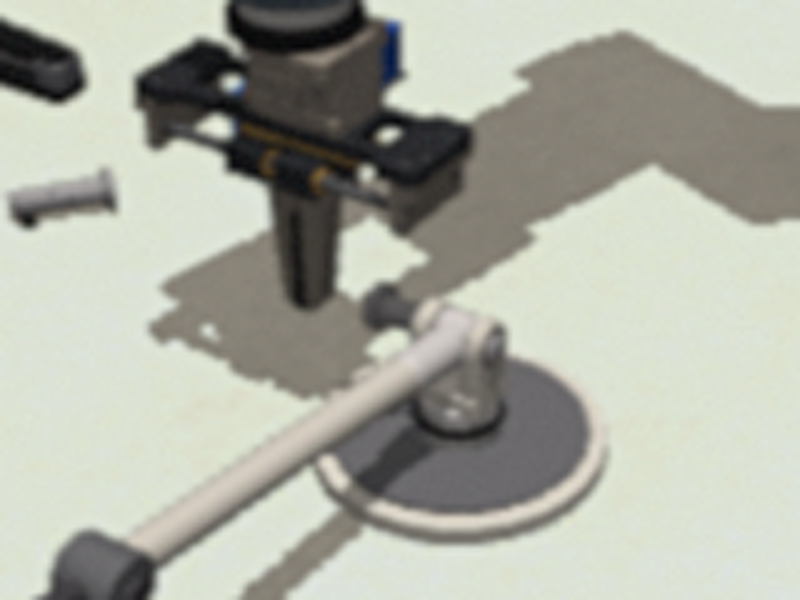

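```bash
python3 - <<'E'
from h import *
s=manip.get_state();p=fixw(viewer.grab_frame('wrist'),s)
R=Rn.from_quat(s['orientation']).as_matrix();t=s['tool_pos']
print('finger axis pt at z.08',proj(p,[t[0],t[1],.08]))
for uv in((190,264),(80,272)):
  w=ray(p,uv,.08); print(uv,w,'tool frame',R.T@(w-t))
E
```

```text
finger axis pt at z.08 [275.10546396 262.52542217]
(190, 264) [0.6146873  0.03019068 0.08      ] tool frame [-0.01062304 -0.00080162 -0.04640718]
(80, 272) [0.59043105 0.08602935 0.08      ] tool frame [-0.01072016 -0.0055061  -0.10710464]
```

```bash
python3 -m creep '[[0,0,0,-0.0065,0.0189,0,0],[0,0,0,-0.013,0.0378,0,0],[0,0,0,-0.0195,0.0567,0,0],[0,0,0,-0.0228,0.0662,0,0],[0,0,0,-0.026,0.0757,0,0],[0,0,0,-0.026,0.0757,0,0]]'
python3 -c "
from h import *
s=manip.get_state();p=fixw(viewer.grab_frame('wrist'),s);crop(p,'w4',0,150,300,350,2.6)"
```

```text
t: 5.35
tool_pos: [0.6161, 0.0252, 0.0675]
orientation: [0.41, 0.576, -0.41, 0.577]
contact_force: [0.9, -2.6, 3.2]
gripper_width: 0.0003
```

View pics/w4.png

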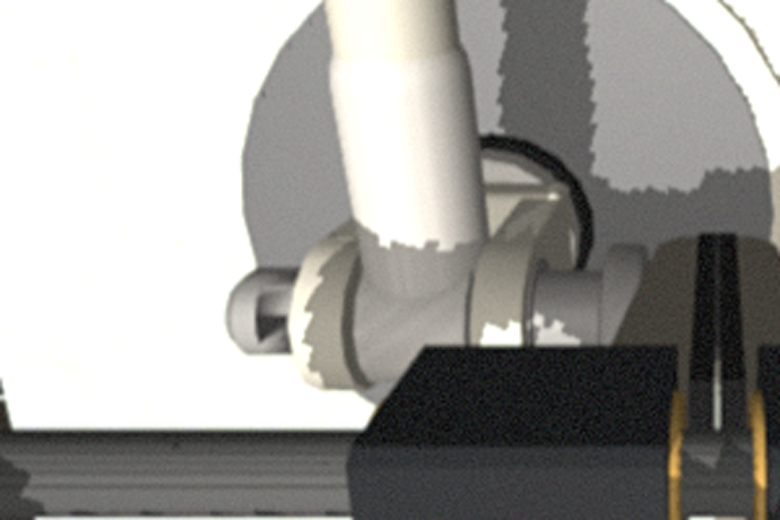

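```bash
python3 -m creep '[[0,0,0,-0.0013,0.0038,0,0],[0,0,0,-0.0026,0.0076,0,0],[0,0,0,-0.0039,0.0114,0,0],[0,0,0,-0.0052,0.0151,0,0],[0,0,0,-0.0065,0.0189,0,0]]'
python3 -c "
from h import *
s=manip.get_state();p=fixw(viewer.grab_frame('wrist'),s);crop(p,'w5',0,150,300,350,2.6);print(s['contact_force'])"
```

```text
t: 5.9
tool_pos: [0.6133, 0.0337, 0.0673]
orientation: [0.41, 0.575, -0.41, 0.577]
contact_force: [2.1, -7.2, 5.3]
gripper_width: 0.0004
[ 2.14437152 -7.1972779   5.2513518 ]
```

View pics/w5.png

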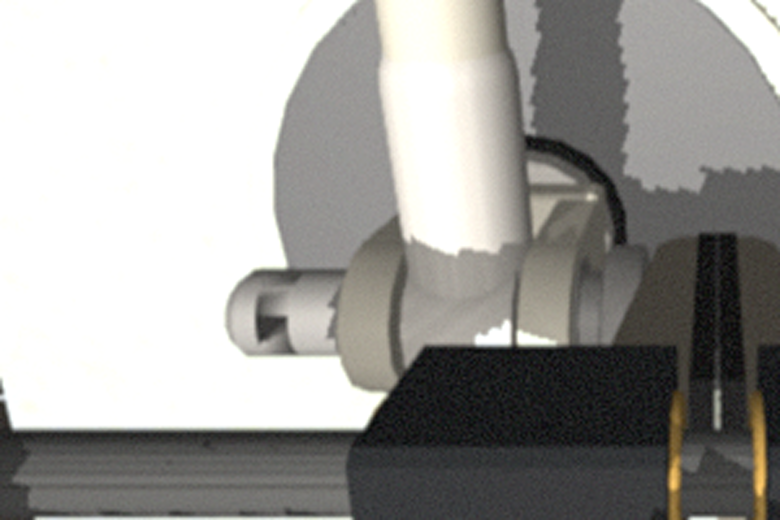

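```bash
python3 -m creep '[[0,0,0,-0.0007,0.0019,0,0],[0,0,0,-0.0013,0.0038,0,0],[0,0,0,-0.002,0.0057,0,0]]'; python3 -m creep '[[0,0,0,-0.0005,0.0013,0,0],[0,0,0,-0.0005,0.0013,0,0]]'
python3 -c "
from h import *
s=manip.get_state();p=fixw(viewer.grab_frame('wrist'),s);crop(p,'w6',0,150,300,350,2.6);print(s['contact_force'])"
```

```text
t: 6.25
tool_pos: [0.6122, 0.0366, 0.0673]
orientation: [0.41, 0.575, -0.41, 0.577]
contact_force: [2.0, -6.0, 4.8]
gripper_width: 0.0005
t: 6.45
tool_pos: [0.612, 0.0374, 0.0673]
orientation: [0.41, 0.575, -0.41, 0.577]
contact_force: [1.0, -4.7, 5.0]
gripper_width: 0.0003
[ 1.03238232 -4.67670722  4.99523063]
```

View pics/w6.png

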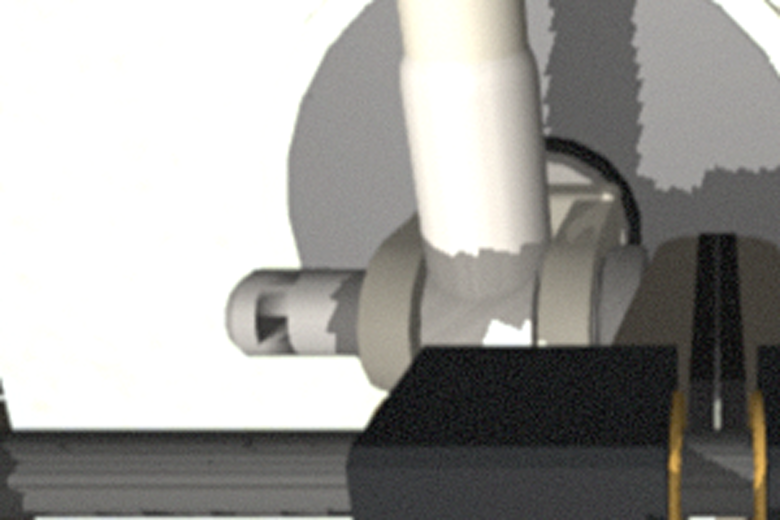

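Very nearly home; small 0.5 mm steps while watching the force.

```bash
for i in 1; do python3 -m creep '[[0,0,0,-0.0003,0.0009,0,0],[0,0,0,-0.0006,0.0018,0,0],[0,0,0,-0.0006,0.0018,0,0]]'; python3 -m creep '[[0,0,0,-0.0003,0.0009,0,0],[0,0,0,-0.0003,0.0009,0,0]]'; done
```

```text
t: 6.8
tool_pos: [0.6117, 0.0382, 0.0673]
orientation: [0.41, 0.575, -0.41, 0.577]
contact_force: [2.4, -6.1, 3.8]
gripper_width: 0.0008
t: 7.0
tool_pos: [0.6115, 0.0387, 0.0672]
orientation: [0.41, 0.575, -0.41, 0.577]
contact_force: [2.7, -4.9, 4.0]
gripper_width: 0.0009
```

```bash
python3 -m creep '[[0,0,0,-0.0003,0.0009,0,0],[0,0,0,-0.0006,0.0018,0,0]]'; python3 -m creep '[[0,0,0,-0.0003,0.0009,0,0],[0,0,0,-0.0003,0.0009,0,0]]'; python3 -c "
from h import *
s=manip.get_state();p=fixw(viewer.grab_frame('wrist'),s);crop(p,'w7',100,210,260,310,5);print(s['contact_force'])"
```

```text
t: 7.2
tool_pos: [0.6115, 0.0389, 0.0674]
orientation: [0.41, 0.575, -0.41, 0.577]
contact_force: [3.8, -10.9, 3.6]
gripper_width: 0.0002
t: 7.4
tool_pos: [0.6116, 0.0389, 0.0674]
orientation: [0.41, 0.575, -0.41, 0.577]
contact_force: [3.3, -11.3, 4.3]
gripper_width: 0.0003
[  3.3444571  -11.34744375   4.27804845]
```

View pics/w7.png

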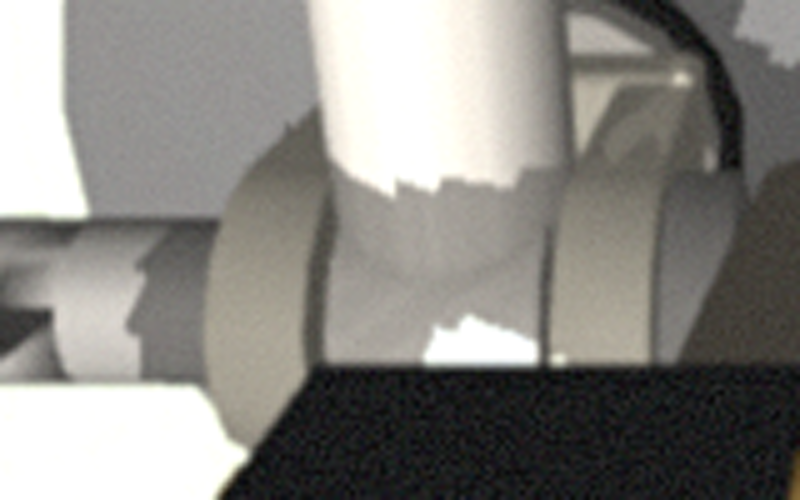

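```bash
python3 -m creep '[[0,0,0,0.0195,-0.0568,0,0],[0,0,0,0.0195,-0.0568,0,0],[0,0,0,0.0195,-0.0568,0.1,0],[0,0,0,0.0195,-0.0568,0.2,0],[0,0,0,-0.05,0.1,0.26,0],[0,0,0,-0.1,0.16,0.26,0],[0,0,0,-0.1,0.16,0.26,0],[0,0,0,-0.1,0.16,0.26,0]]'; python3 -c "
from h import *
s=manip.get_state();p=fixw(viewer.grab_frame('wrist'),s);save(p,'w8');crop(p,'w8c',200,180,360,280,5);print(s['contact_force'],s['tool_pos'])"
```

```text
t: 8.25
tool_pos: [0.5582, 0.1236, 0.1973]
orientation: [0.41, 0.577, -0.409, 0.576]
contact_force: [0.3, -0.1, -1.3]
gripper_width: 0.0003
[ 0.32231386 -0.11443006 -1.29212875] [0.55821439 0.12362963 0.19730081]
```

View pics/w8.png

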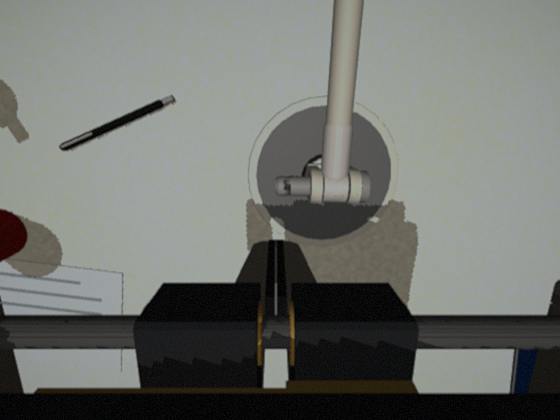

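View pics/w8c.png

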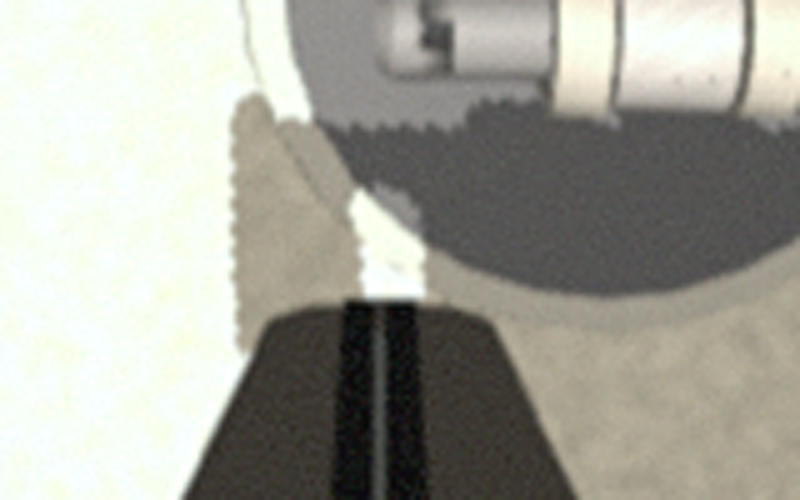

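```bash
python3 -c "
from h import *
s=manip.get_state();p=fixw(viewer.grab_frame('wrist'),s);crop(p,'w9c',260,150,380,220,6.6)
R=Rn.from_quat(s['orientation']).as_matrix();print(R.round(4))
for uv in((287.4,187.6),(310.6,187)):
  w=ray(p,uv,.088);print(w,R.T@(w-s['tool_pos']))
"
```

```text
[[-0.000e+00  9.442e-01  3.293e-01]
 [ 5.000e-04  3.293e-01 -9.442e-01]
 [-1.000e+00  2.000e-04 -5.000e-04]]
[0.58112581 0.1183716  0.088     ] [0.1088666  0.01943814 0.01083485]
[0.58846398 0.09898012 0.088     ] [0.10885736 0.01998095 0.03156125]
```

View pics/w9c.png

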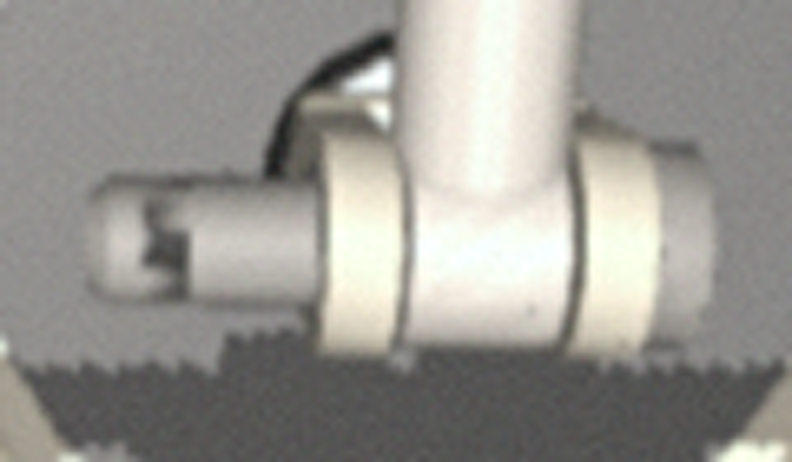

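```bash
python3 -m creep '[[0,0,0.03,-0.03,-0.08,0.04,0.45],[0,0,0.03,-0.248,-0.844,0.04,0.45],[0,0,0.03,-0.248,-0.844,0.04,0.45],[0,0,0.03,-0.248,-0.844,0.04,0.45],[0,0,0.03,-0.248,-0.844,0.04,0.45],[0,0,0.03,-0.248,-0.844,0.04,0.45],[0,0,0.03,-0.248,-0.844,0.04,0.45],[0,0,0.03,-0.248,-0.844,0.04,0.45],[0,0,0.03,-0.248,-0.844,0.04,0.45],[0,0,0.03,-0.248,-0.844,0.04,0.45],[0,0,0.03,-0.248,-0.844,-0.06,0.45],[0,0,0.03,-0.248,-0.844,-0.06,0.45]]'; python3 -m creep '[[0,0,0,0,0,0,0.45]]'; python3 -c "
from h import *
s=manip.get_state();p=fixw(viewer.grab_frame('wrist'),s);save(p,'w10');print(s['contact_force'],s['tool_pos'])
print([(np.round(r['at'],3).tolist(),round(r['p'],2)) for r in models.search_frame(p,'clip_coil')[:3]])
R=Rn.from_quat(s['orientation']).as_matrix();print(R.round(4))
for z in (0.089,.078): print(z,proj(p,[*s['tool_pos'][:2],z]))
"
```

```text
t: 9.55
tool_pos: [0.4327, -0.3004, 0.1617]
orientation: [0.383, 0.597, -0.383, 0.591]
contact_force: [-0.1, -0.6, -0.3]
gripper_width: 0.0413
t: 9.65
tool_pos: [0.4355, -0.3013, 0.1661]
orientation: [0.383, 0.596, -0.383, 0.593]
contact_force: [-0.1, 0.0, 0.5]
gripper_width: 0.0412
[-0.14193145  0.03582456  0.49876692] [ 0.4354842  -0.30126333  0.16607017]
[([0.437, -0.299, 0.09], 0.7)]
[[-0.0027  0.9103  0.4138]
 [ 0.002   0.4138 -0.9103]
 [-1.     -0.0016 -0.0029]]
0.089 [275.54263881 218.13518006]
0.078 [275.58126553 214.54096119]
```

View pics/w10.png

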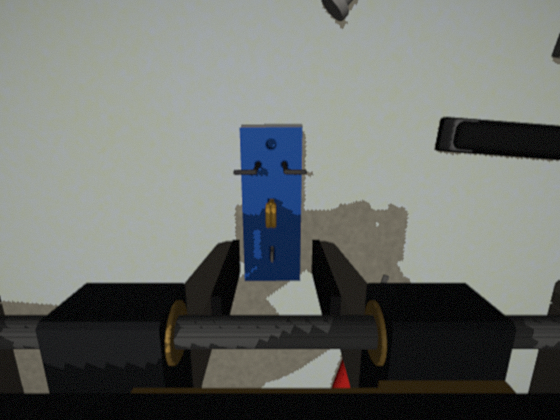

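```bash
python3 -m creep '[[0,0,0,0,0,-0.05,0.45],[0,0,0,0,0,-0.08,0.45],[0,0,0,0,0,-0.1,0.45],[0,0,0,0,0,-0.1,0.45],[0,0,0,0,0,-0.1,0.45]]'; python3 -c "
from h import *
s=manip.get_state();p=fixw(viewer.grab_frame('wrist'),s);save(p,'w11');print(s['contact_force'],s['tool_pos'])
R=Rn.from_quat(s['orientation']).as_matrix();print(R.round(4))
for z in (0.089,.078): print(z,proj(p,[*s['tool_pos'][:2],z]))
crop(p,'w11c',190,160,350,280,5)
"
```

```text
t: 10.25
tool_pos: [0.437, -0.3019, 0.1176]
orientation: [0.383, 0.594, -0.383, 0.595]
contact_force: [0.4, -0.6, 0.1]
gripper_width: 0.0415
[ 0.43397769 -0.62203758  0.09747577] [ 0.43696408 -0.30194964  0.11758629]
[[ 1.000e-03  9.101e-01  4.145e-01]
 [-7.000e-04  4.145e-01 -9.101e-01]
 [-1.000e+00  6.000e-04  1.100e-03]]
0.089 [275.15293154 238.40009825]
0.078 [275.1556181  233.10312291]
```

View pics/w11c.png

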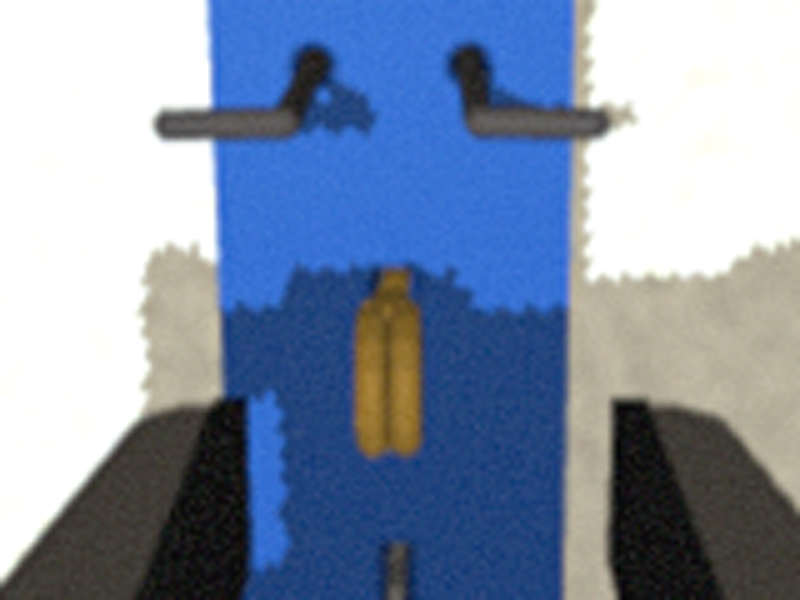

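```bash
python3 -m creep '[[0,0,0,-0.003,0.0093,0,0.45],[0,0,0,-0.003,0.0093,-0.04,0.45],[0,0,0,-0.003,0.0093,-0.08,0.45],[0,0,0,-0.003,0.0093,-0.111,0.45],[0,0,0,-0.003,0.0093,-0.111,0.45],[0,0,0,-0.003,0.0093,-0.111,0.45]]' 50; python3 -c "
from h import *
s=manip.get_state();p=fixw(viewer.grab_frame('wrist'),s);print(s['contact_force'],s['tool_pos'])
for z in (0.089,.078): print(z,proj(p,[*s['tool_pos'][:2],z]))
crop(p,'w12c',190,180,350,300,5)
"
```

```text
t: 10.9
tool_pos: [0.4349, -0.2971, 0.0616]
orientation: [0.383, 0.595, -0.383, 0.595]
contact_force: [0.2, 0.0, 1.0]
gripper_width: 0.0413
[0.19638013 0.04251986 0.95788816] [ 0.43492642 -0.29705388  0.06162812]
0.089 [275.08011462 276.5423472 ]
0.078 [275.10857051 267.08571269]
```

View pics/w12c.png

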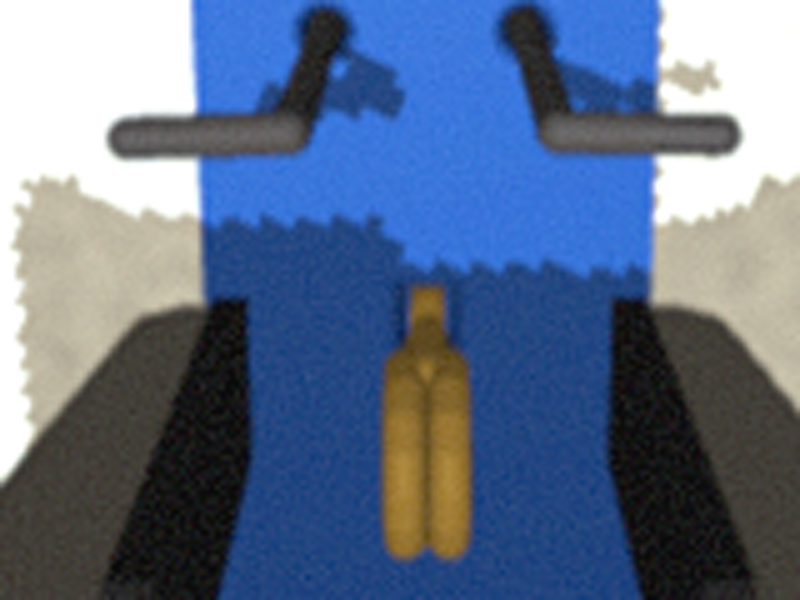

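```bash
python3 -m creep '[[0,0,0,0,0,0,0],[0,0,0,0,0,0,0],[0,0,0,0,0,0,0],[0,0,0,0,0,0,0],[0,0,0,0,0,0,0]]' 50; python3 -m creep '[[0,0,0,0,0,0.05,0],[0,0,0,0,0,0.1,0],[0,0,0,0,0,0.2,0],[0,0,0,0,0,0.25,0],[0,0,0,0,0,0.25,0],[0,0,0,0,0,0.25,0]]'; python3 -c "
from h import *
s=manip.get_state();p=fixw(viewer.grab_frame('wrist'),s);print(s['contact_force'],s['tool_pos'])
for d in (-0.016,.052): print(d,proj(p,[*s['tool_pos'][:2],s['tool_pos'][2]-d]))
save(p,'w13');crop(p,'w13c',190,130,350,300,4);q=viewer.grab_frame('scene');save(q,'s13');crop(q,'s13c',170,80,330,200,5)
"
```

```text
t: 11.45
tool_pos: [0.435, -0.2972, 0.0613]
orientation: [0.383, 0.594, -0.383, 0.595]
contact_force: [0.5, 0.2, 1.8]
gripper_width: 0.0086
t: 12.05
tool_pos: [0.4347, -0.297, 0.1861]
orientation: [0.383, 0.594, -0.383, 0.595]
contact_force: [-0.1, 0.5, -0.3]
gripper_width: 0.0084
[-0.09396568  0.51729996 -0.33904431] [ 0.43472529 -0.29703333  0.18607614]
-0.016 [275.12371629 266.78112138]
0.052 [275.19319385 227.68284459]
```

View pics/w13c.png

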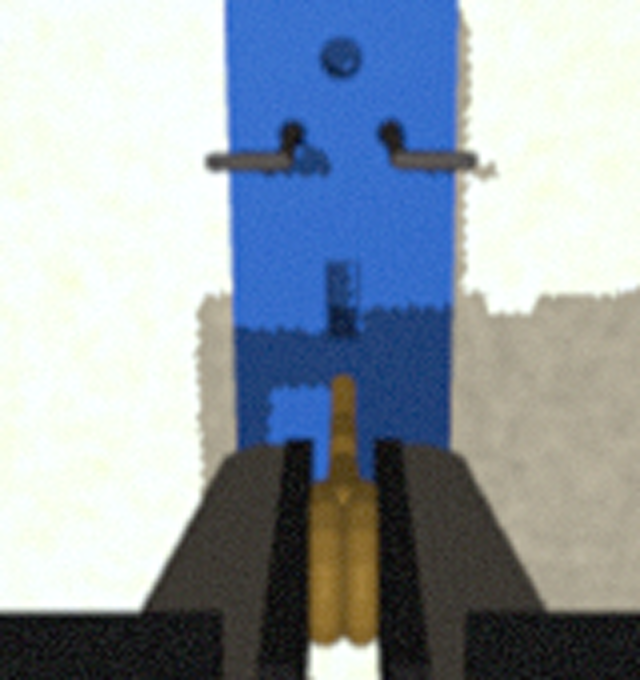

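View pics/s13c.png

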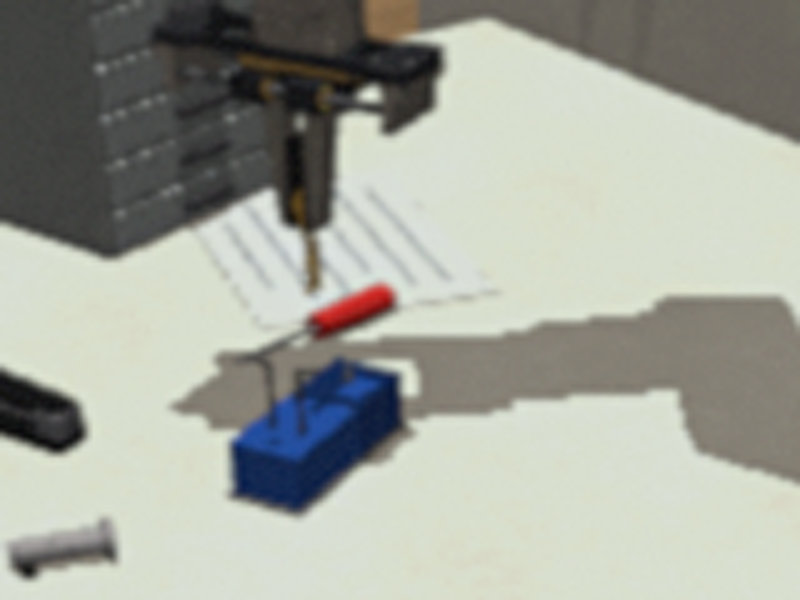

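```bash
cat > fit.py <<'E'
from h import *
def pj(p,X):  # tool pts -> px
    H=np.linalg.inv(np.array(p['hand_eye']));c=H[:3,:3]@np.array(X)+H[:3,3];q=np.array(p['intrinsics'])@c;return q[:2]/q[2]
if __name__=='__main__':
    p=viewer.grab_frame('wrist')
    a=np.linspace(0,2*np.pi,90)
    for dx in(-.012,-.016,-.020):
      for c in(-.004,-.002,0.,.002):
        v=[pj(p,[dx+.011*np.cos(t),c+.011*np.sin(t),-.0022])[1] for t in a]
        T=dx+.068
        A=[pj(p,[T,c+8.75e-3+e,0])[1] for e in(-.00225,.00225)]
        B=[pj(p,[T,c+4.25e-3+e,0])[1] for e in(-.00225,.00225)]
        bul=pj(p,[dx+.046,c+.00525+.00225,0])[1]
        print(dx,c,'coil',np.round([min(v),max(v)],1),'tipA',np.round(A,1),'tipB bowed',np.round(B,1),'bulge',round(bul,1))
E
python3 fit.py
```

```text
-0.012 -0.004 coil [250.1 291.3] tipA [222.8 217. ] tipB bowed [228.6 222.8] bulge 230.8
-0.012 -0.002 coil [246.6 287.9] tipA [220.3 214.4] tipB bowed [226.  220.3] bulge 228.0
-0.012 0.0 coil [243.2 284.5] tipA [217.7 211.8] tipB bowed [223.5 217.7] bulge 225.2
-0.012 0.002 coil [239.7 281.1] tipA [215.1 209.2] tipB bowed [220.9 215.1] bulge 222.3
-0.016 -0.004 coil [252.9 295.1] tipA [224.4 218.5] tipB bowed [230.2 224.4] bulge 232.7
-0.016 -0.002 coil [249.4 291.7] tipA [221.8 215.9] tipB bowed [227.7 221.8] bulge 229.8
-0.016 0.0 coil [245.8 288.2] tipA [219.2 213.2] tipB bowed [225.1 219.2] bulge 227.0
-0.016 0.002 coil [242.3 284.7] tipA [216.5 210.6] tipB bowed [222.5 216.5] bulge 224.1
-0.02 -0.004 coil [255.8 299.1] tipA [226.  220.1] tipB bowed [232. 226.] bulge 234.6
-0.02 -0.002 coil [252.2 295.6] tipA [223.4 217.4] tipB bowed [229.3 223.4] bulge 231.7
-0.02 0.0 coil [248.6 292.1] tipA [220.7 214.7] tipB bowed [226.7 220.7] bulge 228.8
-0.02 0.002 coil [245.  288.5] tipA [218. 212.] tipB bowed [224.1 218. ] bulge 225.9
```

View pics/w13.png

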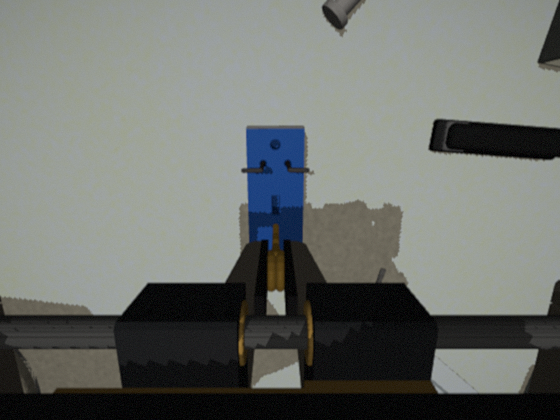

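```bash
python3 -m creep '[[0,0,-0.031,0.3,0.88,0.02,0],[0,0,-0.031,0.3,0.88,0.02,0],[0,0,-0.031,0.3,0.88,0.02,0],[0,0,-0.031,0.3,0.88,0.02,0],[0,0,-0.031,0.3,0.88,0.02,0],[0,0,-0.031,0.3,0.88,0.02,0],[0,0,-0.031,0.3,0.88,0.02,0],[0,0,-0.031,0.3,0.88,0.02,0],[0,0,-0.031,0.3,0.88,0.02,0],[0,0,-0.031,0.3,0.88,0.02,0],[0,0,-0.031,0.3,0.88,-0.02,0],[0,0,-0.031,0.3,0.88,-0.05,0]]';python3 -m creep '[[0,0,0,0,0,0,0],[0,0,0,0,0,0,0]]'; python3 -c "
from h import *
s=manip.get_state();p=fixw(viewer.grab_frame('wrist'),s);print(s['contact_force'],s['tool_pos'])
R=Rn.from_quat(s['orientation']).as_matrix();print(R.round(4))
save(p,'w14');crop(p,'w14c',230,160,390,280,5);q=viewer.grab_frame('scene');crop(q,'s14c',200,140,300,240,6)
for uv in((330,190),): print(proj(p,[.5805,.1201,.089]))
"
```

```text
t: 13.4
tool_pos: [0.5838, 0.143, 0.1589]
orientation: [0.41, 0.576, -0.412, 0.575]
contact_force: [0.2, -0.1, -0.6]
gripper_width: 0.0082
t: 13.6
tool_pos: [0.5842, 0.142, 0.1604]
orientation: [0.411, 0.576, -0.412, 0.575]
contact_force: [0.7, -0.5, -0.3]
gripper_width: 0.0085
[ 0.70657828 -0.54571779 -0.27312577] [0.58416831 0.14202119 0.16036961]
[[-1.900e-03  9.465e-01  3.228e-01]
 [-5.000e-04  3.228e-01 -9.465e-01]
 [-1.000e+00 -2.000e-03 -1.000e-04]]
[299.60709805 232.70464948]
```

View pics/w14c.png

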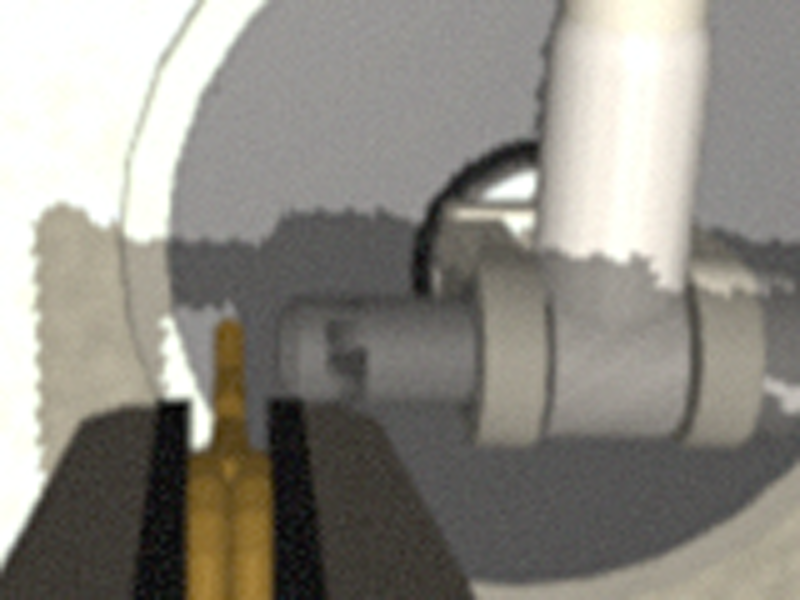

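View pics/s14c.png

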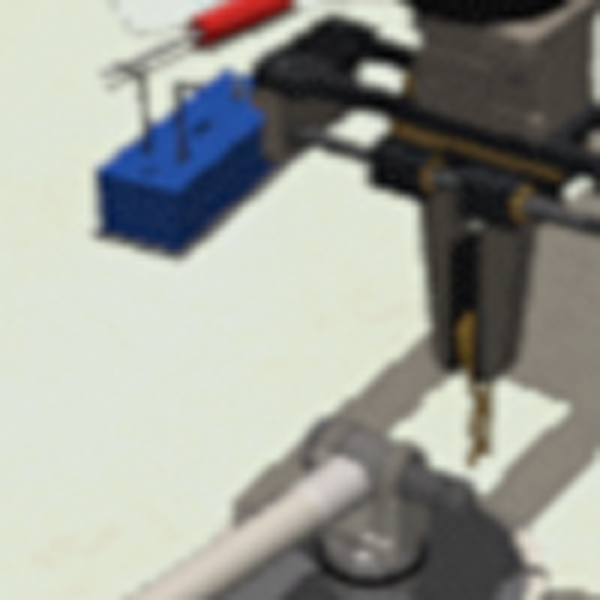

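```bash
python3 -c "
from fit import *
from scipy.optimize import brentq
s=manip.get_state();p=viewer.grab_frame('wrist')
z0=s['tool_pos'][2]
for uv in((299.6,230),(299.6,231)):
  for z in(.08,.089):
    H=np.array(p['hand_eye']);d=H[:3,:3]@np.linalg.inv(p['intrinsics'])@[*uv,1];o=H[:3,3]
    k=((z0-z)-o[0])/d[0];print(uv,z,(o+k*d).round(4))
# silhouette edges of pin radius 9
from scipy.optimize import minimize
a=np.linspace(0,2*np.pi,180)
for c in(.016,.017,.018,.019,.020,.021):
  v=[pj(p,[z0-.08+.009*np.cos(t),c+.009*np.sin(t),.02])[1] for t in a];print(c,min(v),max(v))
for T in(.050,.052,.054):
  f=lambda y:pj(p,[T,y,0])[1]-223.7
  y=brentq(f,-.03,.03);print('bowed tip y',T,y-.00225,'straight',y-.00225-.013, 'u',pj(p,[T,y,0])[0])
"
```

```text
(299.6, 230) 0.08 [ 0.0816 -0.0115  0.0203]
(299.6, 230) 0.089 [ 0.0726 -0.0085  0.0196]
(299.6, 231) 0.08 [ 0.0816 -0.0123  0.0204]
(299.6, 231) 0.089 [ 0.0726 -0.0094  0.0196]
0.016 186.75877360699266 208.91337527587277
0.017 185.54097458402794 207.72115437258933
0.018 184.3207742354678 206.5265899719281
0.019 183.09816545169642 205.3296751573232
0.02 181.8731410950043 204.13146111339594
0.021 180.64569399944943 202.93130354059454
bowed tip y 0.05 0.0014219123659000923 straight -0.011578087634099907 u 275.20971130792515
bowed tip y 0.052 0.0008120631161385428 straight -0.012187936883861456 u 275.2133153531905
bowed tip y 0.054 0.00020221386637708913 straight -0.01279778613362291 u 275.21685517026964
```

```bash
python3 -m creep '[[0,0,0,0.0146,-0.0356,0,0],[0,0,0,0.0146,-0.0356,0,0],[0,0,0,0.0146,-0.0356,-0.014,0],[0,0,0,0.0146,-0.0356,-0.028,0],[0,0,0,0.0146,-0.0356,-0.028,0],[0,0,0,0.0146,-0.0356,-0.028,0]]'; python3 -c "
from h import *
s=manip.get_state();p=fixw(viewer.grab_frame('wrist'),s);print(s['contact_force'],s['tool_pos'])
R=Rn.from_quat(s['orientation']).as_matrix();print(R.round(4))
save(p,'w15');crop(p,'w15c',230,180,350,270,6.6);q=viewer.grab_frame('scene');crop(q,'s15c',220,160,300,220,10)
"
```

```text
t: 14.35
tool_pos: [0.5916, 0.1254, 0.1466]
orientation: [0.411, 0.576, -0.411, 0.575]
contact_force: [0.5, -0.7, -1.3]
gripper_width: 0.0083
[ 0.45502507 -0.66278891 -1.3370024 ] [0.59164727 0.12542079 0.14660286]
[[-9.00e-04  9.46e-01  3.24e-01]
 [-1.00e-04  3.24e-01 -9.46e-01]
 [-1.00e+00 -9.00e-04 -2.00e-04]]
```

View pics/w15c.png

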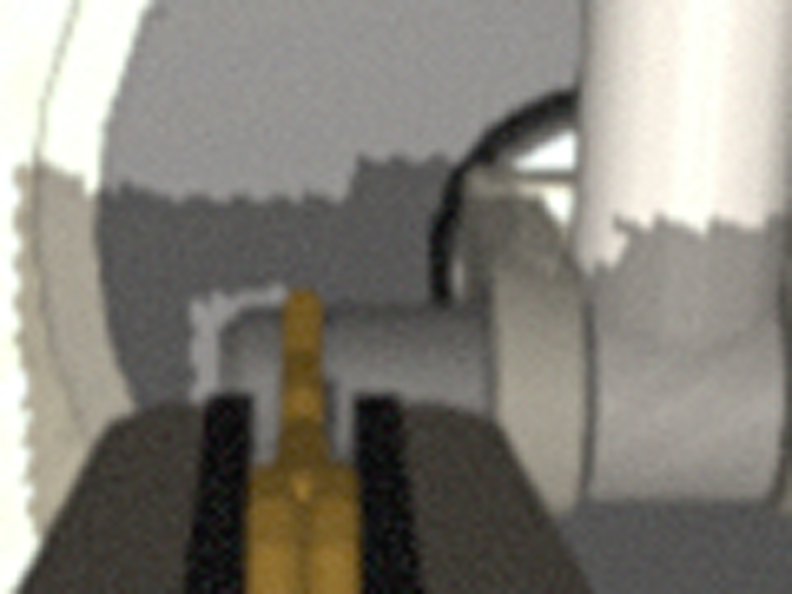

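View pics/s15c.png

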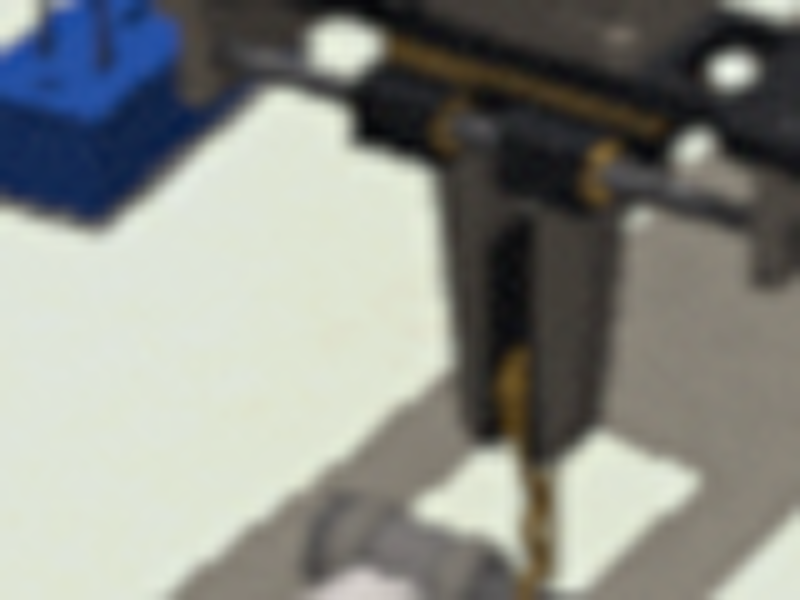

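```bash
python3 -m creep '[[0,0,0,0.0006,-0.0019,0,0],[0,0,0,0.0006,-0.0019,-0.004,0],[0,0,0,0.0006,-0.0019,-0.008,0],[0,0,0,0.0006,-0.0019,-0.008,0]]';python3 -m creep '[[0,0,0,0,0,-0.0015,0],[0,0,0,0,0,-0.003,0],[0,0,0,0,0,-0.003,0]]'; python3 -m creep '[[0,0,0,0,0,-0.0015,0],[0,0,0,0,0,-0.003,0],[0,0,0,0,0,-0.003,0]]'
```

```text
t: 14.85
tool_pos: [0.5921, 0.1241, 0.1427]
orientation: [0.411, 0.575, -0.411, 0.575]
contact_force: [-0.2, -0.4, -0.1]
gripper_width: 0.0088
t: 15.15
tool_pos: [0.5923, 0.1242, 0.1415]
orientation: [0.411, 0.575, -0.411, 0.575]
contact_force: [-0.2, 0.0, -0.4]
gripper_width: 0.0086
t: 15.45
tool_pos: [0.5923, 0.1242, 0.14]
orientation: [0.411, 0.575, -0.411, 0.575]
contact_force: [0.9, -0.2, -0.3]
gripper_width: 0.0087
```

```bash
python3 -m creep '[[0,0,0,0,0,-0.0015,0],[0,0,0,0,0,-0.003,0],[0,0,0,0,0,-0.003,0]]'; python3 -m creep '[[0,0,0,0,0,-0.0015,0],[0,0,0,0,0,-0.003,0],[0,0,0,0,0,-0.003,0]]'
```

```text
t: 15.75
tool_pos: [0.5923, 0.1242, 0.1385]
orientation: [0.411, 0.575, -0.411, 0.575]
contact_force: [-0.0, -0.2, 0.6]
gripper_width: 0.0084
t: 16.05
tool_pos: [0.592, 0.1241, 0.1368]
orientation: [0.411, 0.575, -0.411, 0.575]
contact_force: [-1.4, 0.1, 0.3]
gripper_width: 0.0082
```

```bash
python3 -m creep '[[0,0,0,0,0,-0.0015,0],[0,0,0,0,0,-0.003,0],[0,0,0,0,0,-0.003,0]]'; python3 -c "
from h import *
s=manip.get_state();p=fixw(viewer.grab_frame('wrist'),s);print(s['contact_force'],s['tool_pos'],s['wrist_torque'])
crop(p,'w16c',230,180,350,280,6.6);q=viewer.grab_frame('scene');crop(q,'s16c',230,180,290,230,12)
"
```

```text
t: 16.35
tool_pos: [0.5921, 0.1241, 0.1353]
orientation: [0.411, 0.575, -0.411, 0.575]
contact_force: [-1.4, -1.2, -0.2]
gripper_width: 0.0087
[-1.37422233 -1.24952603 -0.23255271] [0.59208256 0.12412289 0.13531274] [-0.13065003  0.3805254  -0.00565789]
```

View pics/w16c.png

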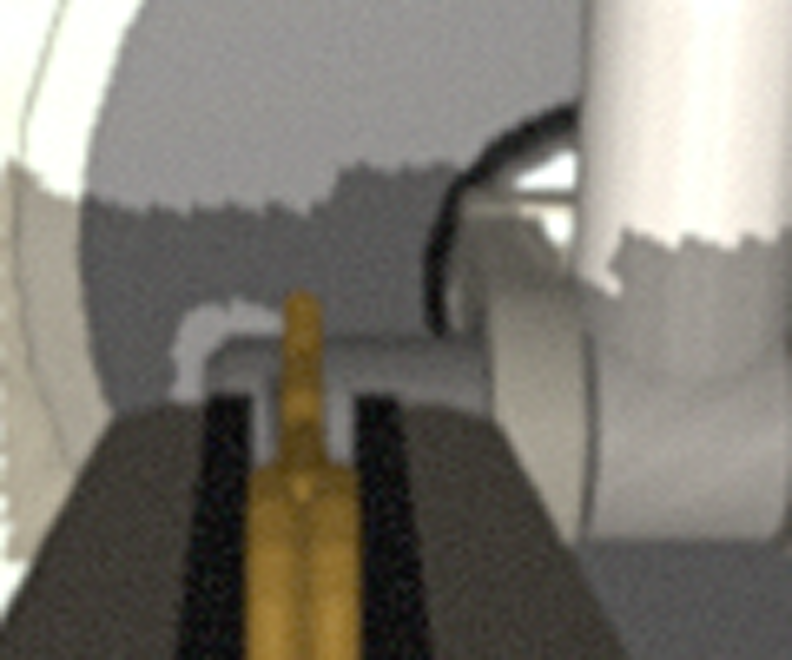

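View pics/s16c.png

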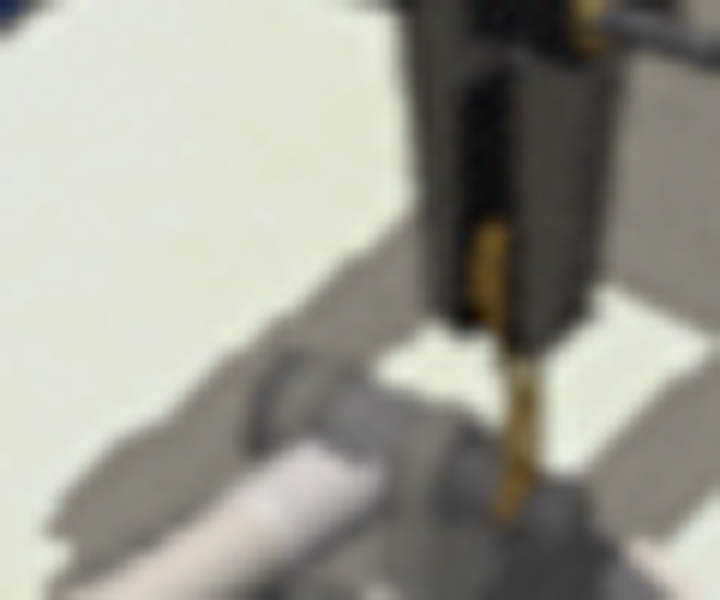

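```bash
python3 -m creep '[[0,0,0,-0.0009,-0.0003,0,0],[0,0,0,-0.0009,-0.0003,-0.003,0],[0,0,0,-0.0009,-0.0003,-0.006,0],[0,0,0,-0.0009,-0.0003,-0.006,0]]'; python3 -m creep '[[0,0,0,0,0,-0.003,0],[0,0,0,0,0,-0.006,0],[0,0,0,0,0,-0.006,0]]';  python3 -c "
from h import *
s=manip.get_state();print(s['contact_force'],s['tool_pos'],s['wrist_torque'])"
```

```text
t: 16.85
tool_pos: [0.5919, 0.124, 0.1323]
orientation: [0.411, 0.575, -0.411, 0.575]
contact_force: [-2.1, -1.0, -0.6]
gripper_width: 0.0084
t: 17.15
tool_pos: [0.5919, 0.124, 0.1293]
orientation: [0.411, 0.575, -0.411, 0.575]
contact_force: [-1.3, -1.3, -0.1]
gripper_width: 0.0082
[-1.33764963 -1.28271054 -0.1026061 ] [0.59185535 0.12400783 0.12933315] [-0.10027681  0.29801071  0.02724324]
```

```bash
python3 -m creep '[[0,0,0,-0.0006,-0.0002,-0.003,0],[0,0,0,-0.0006,-0.0002,-0.006,0],[0,0,0,-0.0006,-0.0002,-0.006,0]]'; python3 -m creep '[[0,0,0,0,0,-0.003,0],[0,0,0,0,0,-0.006,0],[0,0,0,0,0,-0.006,0]]';  python3 -c "
from h import *
s=manip.get_state();print(s['contact_force'],s['tool_pos'],s['wrist_torque'])
p=fixw(viewer.grab_frame('wrist'),s);crop(p,'w17c',230,180,350,280,6.6);q=viewer.grab_frame('scene');crop(q,'s17c',230,180,290,230,12)"
```

```text
t: 17.45
tool_pos: [0.5917, 0.124, 0.1264]
orientation: [0.411, 0.575, -0.411, 0.575]
contact_force: [-0.6, -0.3, -1.6]
gripper_width: 0.0087
t: 17.75
tool_pos: [0.5919, 0.124, 0.1239]
orientation: [0.411, 0.575, -0.411, 0.575]
contact_force: [-0.9, 0.1, 3.7]
gripper_width: 0.0086
[-0.902637    0.12991106  3.73934741] [0.59189305 0.12400466 0.12388493] [-0.11903665  0.34287673 -0.02225692]
```

View pics/w17c.png

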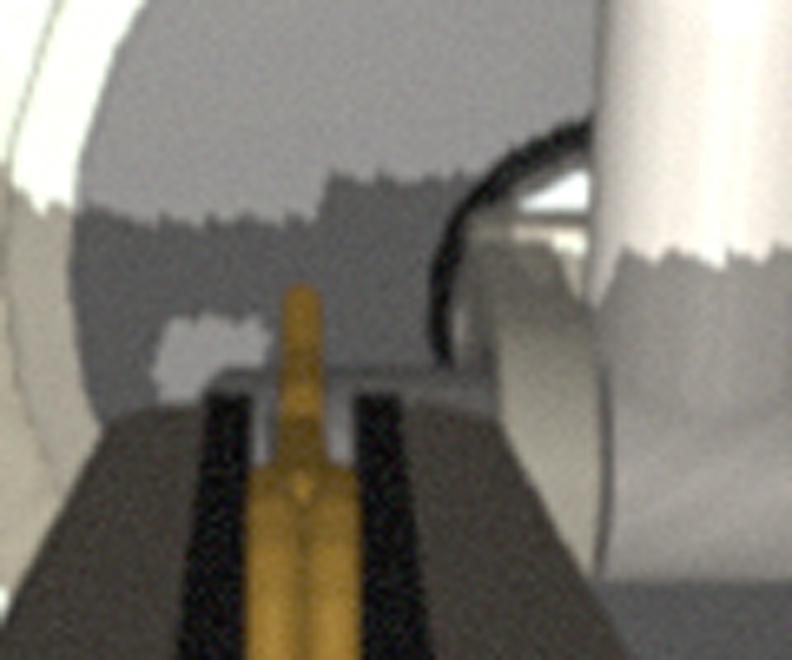

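View pics/s17c.png

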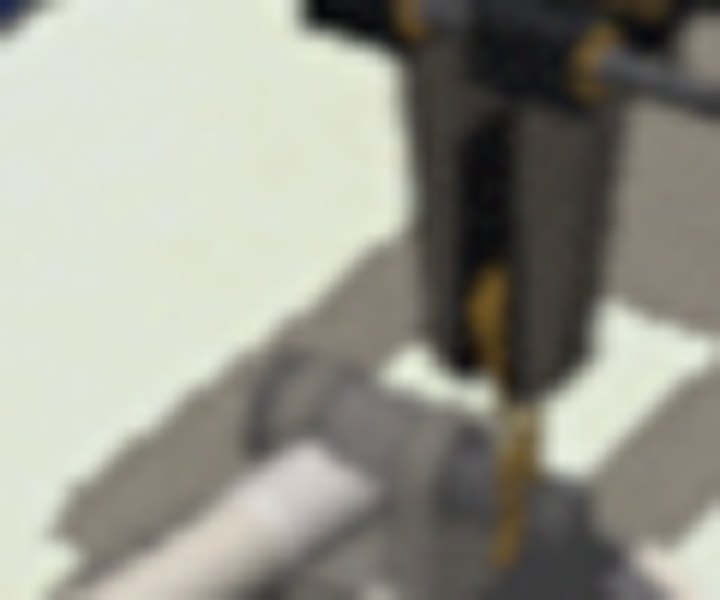

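```bash
python3 -m creep '[[0,0,0,0,0,-0.002,0],[0,0,0,0,0,-0.004,0],[0,0,0,0,0,-0.004,0]]'; python3 -m creep '[[0,0,0,0,0,-0.002,0],[0,0,0,0,0,-0.004,0],[0,0,0,0,0,-0.004,0]]'
```

```text
t: 18.15
tool_pos: [0.5919, 0.1239, 0.122]
orientation: [0.411, 0.575, -0.411, 0.575]
contact_force: [-1.8, -0.8, 4.9]
gripper_width: 0.0086
t: 18.45
tool_pos: [0.5917, 0.124, 0.1195]
orientation: [0.411, 0.575, -0.411, 0.575]
contact_force: [-0.3, -0.2, 1.0]
gripper_width: 0.0086
```

```bash
python3 -m creep '[[0,0,0,0,0,-0.002,0],[0,0,0,0,0,-0.004,0],[0,0,0,0,0,-0.004,0]]'
```

```text
t: 18.75
tool_pos: [0.5916, 0.1239, 0.1174]
orientation: [0.411, 0.575, -0.411, 0.575]
contact_force: [0.1, 0.0, 0.3]
gripper_width: 0.0086
```

```bash
python3 -m creep '[[0,0,0,0,0,-0.002,0],[0,0,0,0,0,-0.004,0],[0,0,0,0,0,-0.004,0]]'; python3 -m creep '[[0,0,0,0,0,-0.002,0],[0,0,0,0,0,-0.003,0],[0,0,0,0,0,-0.003,0]]'
```

```text
t: 19.05
tool_pos: [0.5916, 0.1239, 0.1154]
orientation: [0.411, 0.575, -0.411, 0.575]
contact_force: [-0.5, -0.2, 0.7]
gripper_width: 0.0086
t: 19.35
tool_pos: [0.5915, 0.1239, 0.1138]
orientation: [0.411, 0.575, -0.411, 0.575]
contact_force: [-0.7, -0.7, -1.1]
gripper_width: 0.0089
```

```bash
python3 -c "
from h import *
s=manip.get_state();print(s['contact_force'],s['tool_pos'],s['wrist_torque'])
p=fixw(viewer.grab_frame('wrist'),s);crop(p,'w18c',230,180,350,300,5);q=viewer.grab_frame('scene');crop(q,'s18c',230,180,290,230,12)"
```

```text
[-0.68866061 -0.67494431 -1.05530851] [0.59152566 0.1239162  0.11376919] [-0.00071382  0.03606326 -0.0096883 ]
```

View pics/w18c.png

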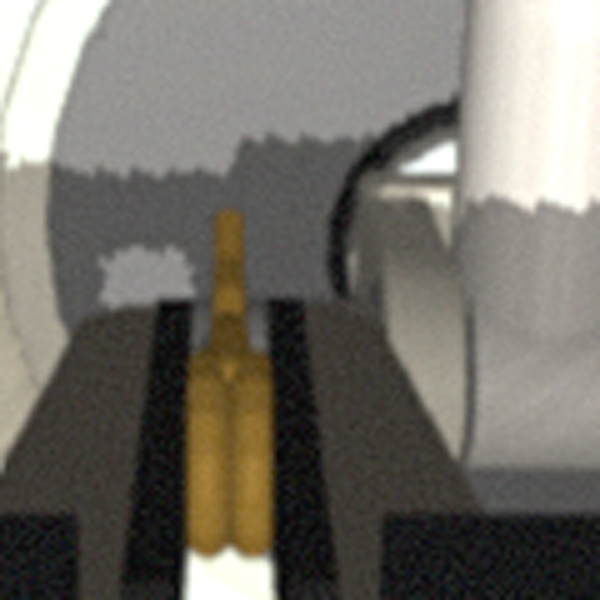

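View pics/s18c.png

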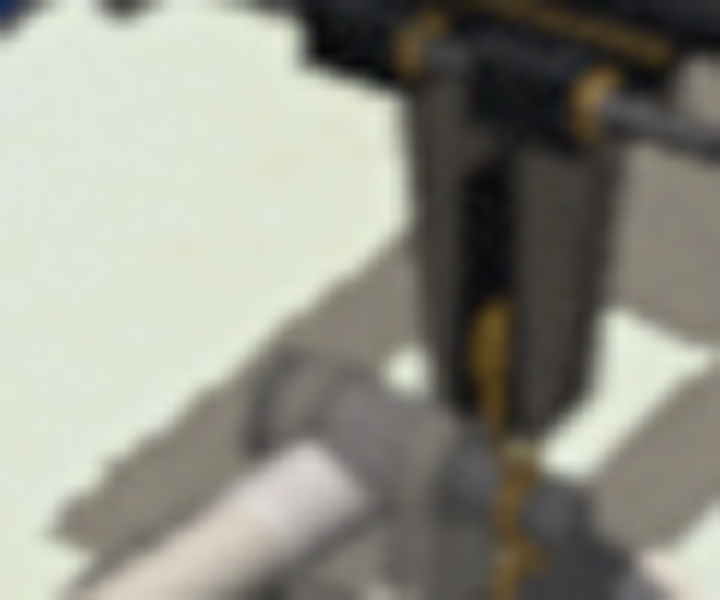

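```bash
python3 -m creep '[[0,0,0,0,0,-0.002,0],[0,0,0,0,0,-0.004,0],[0,0,0,0,0,-0.004,0]]'; python3 -m creep '[[0,0,0,0,0,-0.001,0],[0,0,0,0,0,-0.002,0],[0,0,0,0,0,-0.002,0]]'
```

```text
t: 19.75
tool_pos: [0.5915, 0.1239, 0.1119]
orientation: [0.411, 0.575, -0.411, 0.575]
contact_force: [-0.5, 0.7, -1.2]
gripper_width: 0.0085
t: 20.05
tool_pos: [0.5915, 0.1239, 0.1109]
orientation: [0.411, 0.575, -0.411, 0.575]
contact_force: [-0.4, -0.4, -0.6]
gripper_width: 0.0087
```

```bash
python3 -m creep '[[0,0,0,0,0,-0.001,0],[0,0,0,0,0,-0.002,0],[0,0,0,0,0,-0.002,0]]'; python3 -m creep '[[0,0,0,0,0,-0.001,0],[0,0,0,0,0,-0.002,0],[0,0,0,0,0,-0.002,0]]'
```

```text
t: 20.35
tool_pos: [0.5915, 0.1239, 0.1099]
orientation: [0.411, 0.575, -0.411, 0.575]
contact_force: [-1.1, -0.9, -0.3]
gripper_width: 0.0087
t: 20.65
tool_pos: [0.5915, 0.1239, 0.109]
orientation: [0.411, 0.575, -0.411, 0.575]
contact_force: [-1.6, 0.4, -1.1]
gripper_width: 0.0085
```

```bash
python3 -m creep '[[0,0,0,0,0,-0.001,0],[0,0,0,0,0,-0.002,0],[0,0,0,0,0,-0.002,0]]'; python3 -m creep '[[0,0,0,-0.001,0.0028,0,0],[0,0,0,-0.0014,0.0038,0,0],[0,0,0,-0.0014,0.0038,0,0]]'; python3 -m creep '[[0,0,0,0.0014,-0.0038,0,0],[0,0,0,0.0014,-0.0038,0,0],[0,0,0,0.0014,-0.0038,0,0]]'
```

```text
t: 20.95
tool_pos: [0.5916, 0.1239, 0.108]
orientation: [0.411, 0.575, -0.411, 0.575]
contact_force: [-1.4, -0.4, -0.1]
gripper_width: 0.009
t: 21.25
tool_pos: [0.5909, 0.1257, 0.108]
orientation: [0.411, 0.575, -0.411, 0.575]
contact_force: [-0.3, -2.5, -0.8]
gripper_width: 0.0086
t: 21.55
tool_pos: [0.5916, 0.124, 0.1081]
orientation: [0.411, 0.575, -0.411, 0.575]
contact_force: [-1.6, -1.2, 0.4]
gripper_width: 0.0084
```

```bash
python3 -m creep '[[0,0,0,-0.001,0.0028,0,0],[0,0,0,-0.002,0.0057,0,0],[0,0,0,-0.002,0.0057,0,0]]'; python3 -c "
from h import *
s=manip.get_state();print(s['contact_force'],s['tool_pos'],s['wrist_torque'])
p=fixw(viewer.grab_frame('wrist'),s);crop(p,'w19c',230,180,350,300,5);q=viewer.grab_frame('top');crop(q,'t19c',230,160,310,220,10)"
```

```text
t: 21.85
tool_pos: [0.5909, 0.126, 0.1081]
orientation: [0.411, 0.575, -0.411, 0.576]
contact_force: [0.1, -5.5, -1.9]
gripper_width: 0.0083
[ 0.0697806  -5.45755609 -1.94373326] [0.59085622 0.12604169 0.10808852] [-1.24754834  0.09947857  0.06567134]
```

View pics/w19c.png

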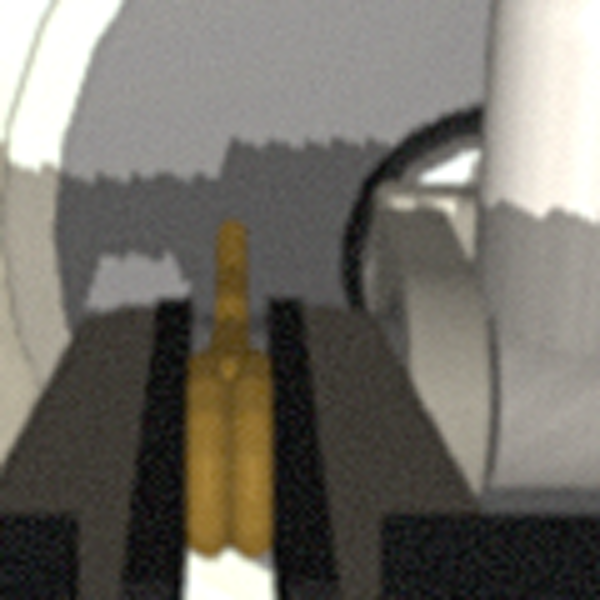

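```bash
python3 -m creep '[[0,0,0,0.001,-0.0028,0,0],[0,0,0,0.002,-0.0053,0,0],[0,0,0,0.002,-0.0053,0,0]]'; python3 -m creep '[[0,0,0,0,0,-0.001,0],[0,0,0,0,0,-0.002,0],[0,0,0,0,0,-0.002,0]]'
```

```text
t: 22.25
tool_pos: [0.5915, 0.1243, 0.108]
orientation: [0.411, 0.575, -0.411, 0.575]
contact_force: [-2.3, -0.2, 0.2]
gripper_width: 0.0084
t: 22.55
tool_pos: [0.5916, 0.1242, 0.1072]
orientation: [0.411, 0.575, -0.411, 0.575]
contact_force: [-1.9, -0.9, 2.5]
gripper_width: 0.0088
```

```bash
python3 -m creep '[[0,0,0,0,0,-0.001,0],[0,0,0,0,0,-0.001,0]]'; python3 -c "
from h import *
print(manip.get_state()['contact_force'])"
```

```text
t: 22.75
tool_pos: [0.5917, 0.1242, 0.1068]
orientation: [0.411, 0.575, -0.411, 0.575]
contact_force: [-3.6, 0.1, 3.8]
gripper_width: 0.0085
[-3.632022    0.101196    3.77427578]
```

```bash
python3 -m creep '[[0,0,0,-0.0006,-0.0002,0.002,0],[0,0,0,-0.0006,-0.0002,0.002,0],[0,0,0,-0.0006,-0.0002,0.002,0.25],[0,0,0,-0.0006,-0.0002,0.002,0.25],[0,0,0,-0.0006,-0.0002,0.002,0.25]]'; python3 -c "
from h import *
s=manip.get_state();print(s['contact_force'],s['tool_pos'],s['wrist_torque'])
p=fixw(viewer.grab_frame('wrist'),s);crop(p,'w20c',230,180,350,300,5);q=viewer.grab_frame('scene');crop(q,'s20c',230,180,290,230,12)"
```

```text
t: 23.25
tool_pos: [0.5917, 0.1241, 0.1077]
orientation: [0.411, 0.575, -0.411, 0.575]
contact_force: [-0.4, -0.3, -1.2]
gripper_width: 0.023
[-0.39297407 -0.26739069 -1.21476228] [0.59173432 0.12412364 0.10768002] [-1.79829758e-02 -6.84947686e-05  6.27174280e-03]
```

View pics/w20c.png

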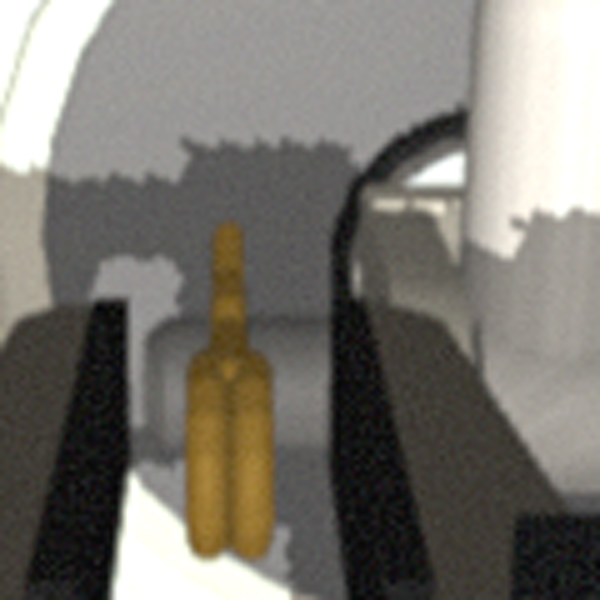

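View pics/s20c.png

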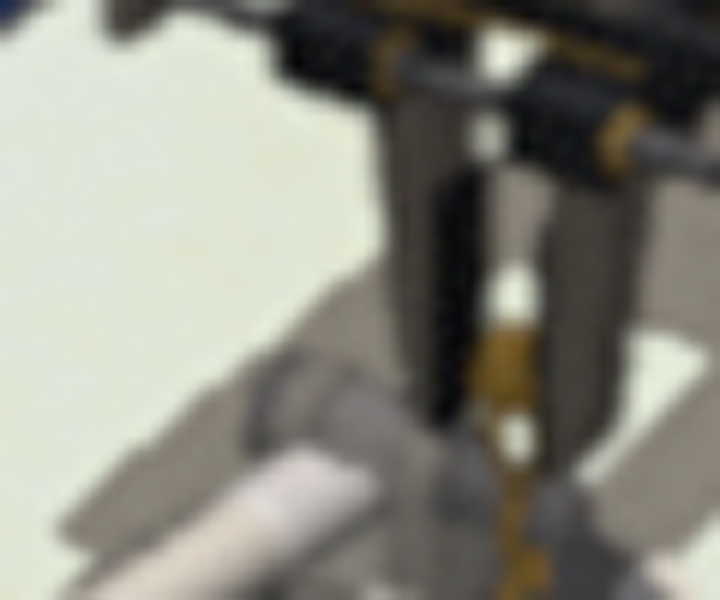

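```bash
python3 -m creep '[[0,0,0,0,0,0.02,0.25],[0,0,0,0,0,0.06,0.25],[0,0,0,0,0,0.12,0.25],[0,0,0,0,0,0.18,0.25],[0,0,0,-0.08,-0.05,0.2,0.3],[0,0,0,-0.12,-0.08,0.2,0.3],[0,0,0,-0.12,-0.08,0.2,0.3],[0,0,0,-0.12,-0.08,0.2,0.3]]'; python3 -c "
from h import *
s=manip.get_state();print(s['contact_force'],s['tool_pos'],s['wrist_torque'])
p=fixw(viewer.grab_frame('wrist'),s);save(p,'w21');crop(p,'w21c',230,120,390,240,5);q=viewer.grab_frame('scene');crop(q,'s21c',230,170,300,230,11);
L=np.array([np.cos(np.radians(19)),np.sin(np.radians(19)),0]);b=np.array([.5805,.120,0])
for n,z,o in(('coil',.126,.00875),('coiltop',.137,.00875),('tip',.058,0),('bowtip',.058,.013),('seat',.08,0)): print(n,proj(p,b+o*L+[0,0,z]).round(1))
print([(n,[(np.round(r['at'],3).tolist(),round(r['p'],2)) for r in models.search_frame(p,n)[:3]]) for n in('clip_coil','pin_head')])
"
```

```text
t: 24.15
tool_pos: [0.5318, 0.084, 0.2086]
orientation: [0.412, 0.575, -0.411, 0.576]
contact_force: [0.3, -0.7, 0.8]
gripper_width: 0.0276
[ 0.25151596 -0.67521228  0.79303944] [0.53177445 0.08401209 0.20857524] [ 0.01650941 -0.00755886  0.00253597]
coil [251.6 134.2]
coiltop [250.5 134.4]
tip [256.8 142.1]
bowtip [256.6 128.6]
seat [255.4 143.1]
[('clip_coil', [([0.59, 0.122, 0.135], 0.69)]), ('pin_head', [([0.588, 0.109, 0.088], 0.7)])]
```

View pics/w21c.png

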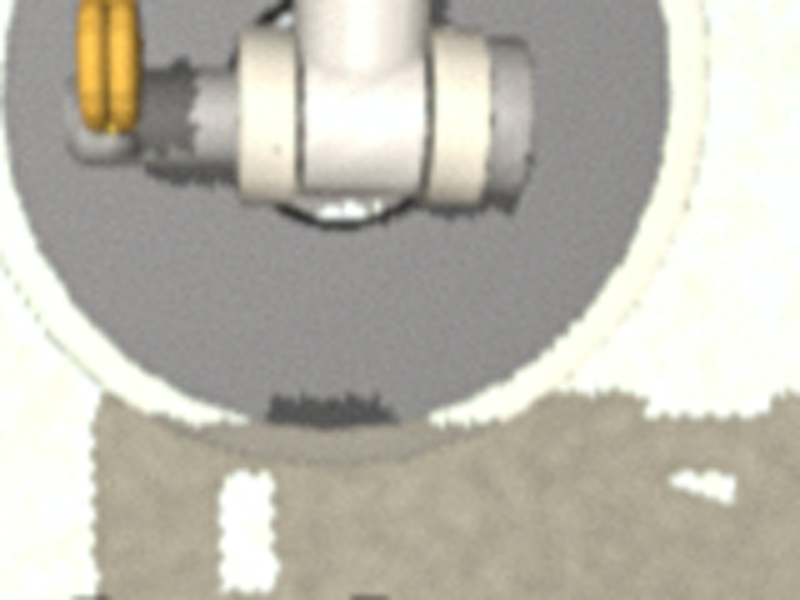

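View pics/s21c.png

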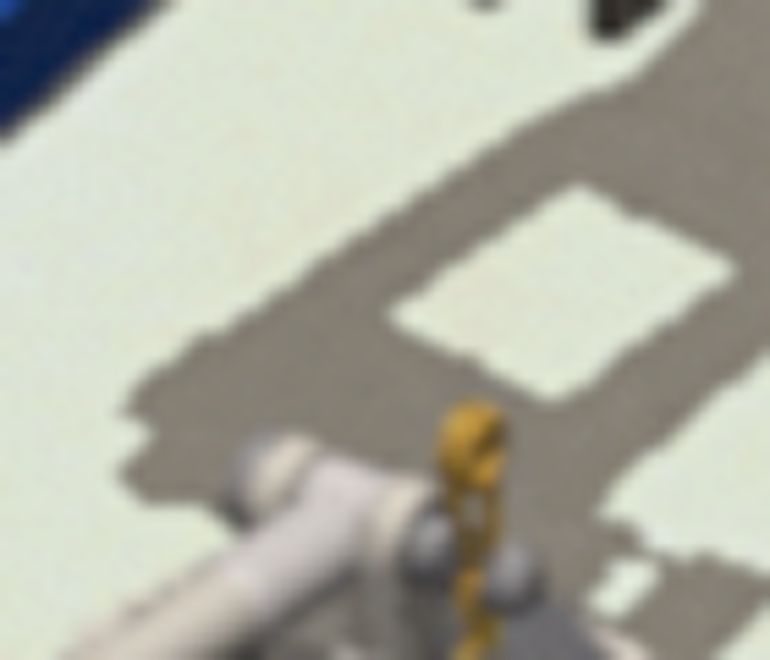

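```bash
python3 -c "
from h import *
q=viewer.grab_frame('scene');L=np.array([np.cos(np.radians(19)),np.sin(np.radians(19)),0]);b=np.array([.5805,.120,0]);Y=np.array([-L[1],L[0],0])
for z in(.120,.126,.132): print(z,(proj(q,b+.00875*L+[0,0,z])-[230,170])*11)
for y in(-.035,.0107): print('pin end', (proj(q,b+y*Y+[0,0,.08])-[230,170])*11)
t=viewer.grab_frame('top');crop(t,'t22',90,80,480,320,2)
"
```

```text
0.12 [466.65283999 454.70283354]
0.126 [466.89817955 434.23862961]
0.132 [467.1450172  413.64946724]
pin end [365.39944392 525.98077654]
pin end [520.55037684 584.19111566]
```

View pics/t22.png

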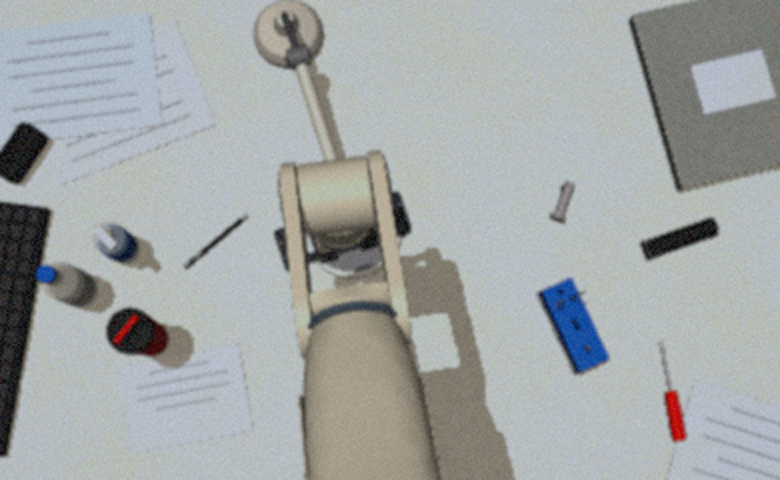

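```bash
python3 -c "
from h import *
q=viewer.grab_frame('scene');L=np.array([np.cos(np.radians(19)),np.sin(np.radians(19)),0]);b=np.array([.5805,.120,0]);Y=np.array([-L[1],L[0],0])
im=q['pixels'].astype(int);s=im[...,0]-im[...,2]
print(s[203:232,268:280])
def tor(zc):
  pts=[proj(q,b+.00875*L+[0,0,zc]+r*(np.cos(a)*L+np.array([0,0,np.sin(a)]))+y*Y) for a in np.linspace(0,6.28,60) for y in(-.0023,.0023) for r in(.011,)]
  pts=np.array(pts);return pts.min(0),pts.max(0)
for z in(.122,.1245,.126): print(z,tor(z))
print('tips',proj(q,b+[0,0,.056]),proj(q,b+.013*L+[0,0,.056]))
"
```

```text
[[12 10 11 10 10 10  9  9  9  8  8  8]
 [11 11 10 10 10  9  9  9  9  9  9  9]
 [10 10 10 11 12 12 10  9  9  8  9 10]
 [10 10 13 25 36 37 27 16  9  9 10  9]
 [ 9 11 26 54 70 71 60 35 14 11 11 11]
 [ 9 15 41 73 83 79 62 33 16 11 11 11]
 [10 21 53 76 78 68 48 28 16 11 11 11]
 [12 28 56 72 68 55 43 32 17 10 10 10]
 [12 26 51 65 62 55 59 44 17 11 10 11]
 [11 18 41 56 58 66 70 42 14 10 10 11]
 [10 13 27 45 52 64 64 31 11  9 11 11]
 [11 12 22 36 34 41 44 24 11 10 11 10]
 [ 9  9 23 35 21 19 33 26 12  9 10 11]
 [ 4  4 14 29 21 18 33 27 12 11 11 10]
 [ 3  2  7 21 21 20 34 27 13 10 12 11]
 [ 2  2  4 17 25 26 35 27 11 10 11 12]
 [ 3  2  3 14 27 29 30 19  6  6  9 11]
 [ 3  1  2 11 27 24 16  8  3  3  6  8]
 [ 1  0  1 12 32 30 10  3  1  2  3  7]
 [ 1  0  2 24 51 41 11  2  2  2  2  7]
 [ 2  2  6 28 49 35  5  0  1  2  3  5]
 [ 5  3  8 27 45 28  5  0  0  1  2  3]
 [ 4  4  5 20 38 30 16  8  1 -1  0  1]
 [ 5  4  4 12 27 37 34 19  3  0  0 -1]
 [ 5  3  3  9 29 45 41 22  3 -1 -1  0]
 [ 5  3  4 18 44 51 38 20  2 -2 -1  0]
 [ 5  3  7 33 54 38 19 10  1 -1  1  0]
 [ 4  2 11 39 49 21  3  1 -1 -1  1 -1]
 [ 4  2  7 26 28  9 -1 -1  0  0 -1  0]]
0.122 (array([269.48405644, 206.5139653 ]), array([275.33927765, 214.92040327]))
0.1245 (array([269.48965365, 205.73327839]), array([275.35218137, 214.15076342]))
0.126 (array([269.49301883, 205.26391574]), array([275.35993921, 213.68804293]))
tips [273.87343092 228.87661901] [271.37036465 231.29531846]
```

```bash
python3 -c "
from h import *
print(manip.get_state()['t']);print(workorder.finish_job())"
```

```text
24.5
the job is handed in; nothing more can be done
None
```

I pushed the pin home, fitted the large brass cotter through its cross hole, let go of it, and handed the job in at 24.5 s of the 67 s allowed.

- **Pin:** I pushed it with the closed fingers until it stopped. The force rose from about 6 N to about 12 N with no further travel. The last pictures show the head tight against the fork cheek.
- **Cotter:** The straight leg went into the cross hole on the first descent, about 21 mm beyond the fork's far cheek.
    - I read only about 5 N as the bowed leg passed the pin. The task says 10 to 15 N, so the peak probably fell between readings.
    - A 3 mm sideways test met about 5.5 N of resistance, which confirmed the leg was in the hole. The shoulder was felt at about 4 N, and I then backed off 1 mm and released.
- **Last checks:** The wrist and scene pictures show the cotter standing upright on its own and clear of the gripper. The other things on the desk look unmoved, judged by eye. The highest force I read on the lamp was about 12 N.
- **Least certain:** The cotter's seat height is less sure than the rest. The arm's position puts it about 1.5 mm below the pin's axis. The scene camera puts it 1 to 3 mm below, with one rough reading as low as 5 mm that I put down to a blurred coil edge. The limit is 4 mm.

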